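# Load two reference cells in a sprung feed magazine

### The arm

A 6-joint arm with a two-finger parallel gripper is mounted at the origin on the work surface. World frame = base frame: x ahead of the robot, y to its left, z up, the work surface at z = 0. Lengths are in m, angles in degrees, forces in N, time in s.
With the tool pointing down it reaches from about 0.3 to 0.75 m from the base axis. Payload 8.5 kg.
Tool frame: the origin (TCP) lies at the very end of the fingers, on their centre line; the grasp point (between the pads) lies 19 mm behind it (env.grip_point_offset is the distance from the TCP to the grasp point, in m); z points along the fingers, y is the direction in which the jaws open and shut (so a half turn about z gives the same grasp; the last joint's range is limited). The gripper opens to 85 mm and grips with 20 to 120 N. Pads are 22 mm wide; open, the fingers measure 114 mm over their backs; the gripper's body (76 mm by 85 mm) begins 54 mm behind the grasp point. The pads swing forward as they close: fully open they stand 13 mm farther back than shut.
Start: joints at [-80.346, 21.807, 74.336, -0, 83.858, -12.336], TCP at [0.206, -0.51, 0.231] pointing down, gripper open.
Joint ranges: [-178.18, 178.18], [-50.72, 133.34], [12.68, 142.11], [-81.47, 261.47], [9.98, 163.14], [-165.26, 165.26]. Speed limits (degrees/s): [136.94, 136.94, 180, 180, 180, 180].

### API

Orientations are given as a 3x3 rotation matrix whose columns are the frame's x, y, z axes.
In Python, from rig import env gives the robot as it stands.
- The arm moves only by the tool move_arm, never from a script. Its argument "moves" is a list of rows, each a list of 4 numbers: the shift along the tool's x, y, z in mm, then the turn about the tool's z in rad. In form: [[tx, ty, tz, spin], ...]. A call has 1 to 20 rows; each row is the pose to reach, as a shift and turn from the pose commanded when the call began, along the tool's axes at that moment; what a row does not reach only later rows make up. A row lasts 1/10 s, in which the tool goes at most 50 mm and 8.59 degrees, less where a joint would pass 70% of its speed; a pose out of reach is approached as far as the arm can. A call with a gripper value outside its range is refused whole. "grip" is the closure, from 0 (fully open) to 1 (shut), set as the call begins (left out, the last holds). The fingers move at their own pace and stop on an object; "grip_force" is the grip in N (left out, the last holds). Time passes only in rows, so rows that repeat a pose let the fingers close. It gives the time, the measured TCP pose, the force and the opening at its end, in the units of the state.
- env.observe(): the state, without advancing time (a new reading comes with each control period).
- env.get_image(name): name is "scene" or "top"; returns the picture (384x512x3 uint8, red, green, blue); there is no depth.
- env.get_calibration(name): a dict with "fovy" (degrees; the focal length in pixels is half the picture's height over the tangent of half this angle, whatever the lens; pixels are square), "cx", "cy" (the principal point, pixels), "k1" (the pictures are not rectified: a ray, as slopes to the right and down, at radius r is drawn at 1 + k1 r^2 times it, then the intrinsics apply), "extrinsics" (4x4, takes a point from world to camera coordinates). Camera axes: x right, y up, looking along -z (the intrinsics and any distortion apply to the point x, -y, -z); pixel columns grow to the right and rows downward; lengths in m; the calibration is good to about 2 mm. A picture is of the moment at which its call begins. get_calibration takes no time and is no camera call.
- env.close_job(): hands the job in, once; it reports no verdict.
Trained networks look in the newest picture that a camera, given by its name, has taken for a name from the list of things; names that differ only in an ending like _2 or _b are one class to them, and where a whole thing is asked for, a point or a joint stands for the part that bears it (a point fixed in the world has none). Each returns a list of dicts, best first, with "conf" (0 to 1); they miss things now and then, are a little off and sometimes report something else, mostly with a low value. They report only what shows in the picture. A call takes as long as a camera call. They do not tell look-alikes from the thing itself.
- env.silhouettes(camera, name): "region" (384x512 bool, what is visible of it) and "point" ([row, column] in pixels, amid what is visible of it).
- env.tip_of(camera, name): "point" ([row, column] in pixels: a listed point, or the origin of a listed thing).
The state is a dict: "time_s": time; "q": joint angles; "qvel": joint speeds; "joint_efforts": joint torques, N m; "position": TCP position; "tool_rot": TCP orientation; "ft_force": force on the tool from outside, world axes, zero at the start; "wrist_torque": the same for the moment, N m; "grip_width": finger opening in m.
Only numpy, scipy, OpenCV 4.12 (cv2) and the standard library are available. Lean on these libraries where they do the work, as an engineer would, in place of code of your own. Each camera call takes 0.05 s, during which the arm holds its last target.

### The job

Load the feed magazine: pull its sprung follower back by the handle until the latch holds it, stand the two reference cells that have square grips in the open track with the taller one next to the reader head and the shorter one behind it, and then press the latch button so that the follower closes and holds the row tight against the head. Keep the cells upright, and leave the round-knobbed cell and all the other things on the bench as they are.

Things in the scene. Friction and masses are not known exactly. Their poses are not given: they have to be found in the camera images.
- magazine: Feed magazine, fixed, left or right of the robot, at any yaw. Aluminium base 80 mm (x) by 217 mm (y -130 to +87), 12 mm thick, with an open-topped track along its y axis: floor at z = 12 mm, 33 mm wide inside, walls to z = 32 mm, then flared out to z = 39 mm at x = +-25 mm where cells go in. Origin: on the track's centre line, under the base; z up. The follower moves back in +y.
- gate (a point): Middle of the gate's foot: on the track's floor (magazine z = 12 mm) and centre line, at magazine y = -80 mm, on the face of the grey reader head that closes the track (head 66 mm wide, 48 mm deep, top at z = 60 mm). With the follower latched the track is open for 68 mm from here; the loaded row fills the first 52 mm.
- tall_seat (a point): Where the centre of the tall cell's underside belongs once the row is closed: on the track's floor, magazine (0, -67, 12) mm. The cell's x axis lies along the magazine's x axis, either way round.
- short_seat (a point): Where the centre of the short cell's underside belongs once the row is closed: on the track's floor, magazine (0, -41, 12) mm. The cell's x axis lies along the magazine's x axis, either way round.
- follower (a joint): Travel of the follower (m): 0 = closed, face 4 mm from the gate; grows as it is pulled along magazine +y; hard stop at 0.070. Pulled past 0.066 the latch catches by itself and, let go, it stays at 0.064. A spring pulls it to the gate (2 N at 0, 5 N at 0.064, plus damping 40 N per m/s). Closed on the two cells it reads 0.048.
- follower_grip (a point): Grip point on the follower's upright black handle, a post 16 mm (magazine x) by 14 mm (magazine y), top 11 mm above this point. This point is on the centre line at magazine z = 62 mm, y = -64 mm + travel, 12 mm behind the follower's face. The handle stands 34 mm above the steel follower block, whose top is at z = 39 mm.
- latch (a joint): Travel of the latch button (m): 0 = up, 0.009 = fully down. It springs up by itself (2 N at the top, 5 N fully down). Pressed 6 mm or more it frees the follower.
- latch_top (a point): Centre of the top of the latch button, a plain steel plunger 22 mm across behind the follower on the track's centre line, at magazine y = +67 mm; its top is at z = 38 mm. It is pressed straight down.
- tall_cell: Cell to be loaded, the taller: aluminium block 30 mm (x) by 26 mm (y) by 46 mm high, a dark round window in each y face; on top a square grip post 16 mm (x) by 14 mm (y), 30 mm tall; 76 mm overall, about 60 g. Origin: centre of its underside, z up. Starts standing in the tray.
- short_cell: Reference cell to be loaded, the shorter: like the tall one, but its block is 34 mm high and it is 64 mm overall (same 30 by 26 mm block and same 16 by 14 by 30 mm square grip post). Origin: centre of its underside, z up. Starts standing in the tray.
- knob_cell: Another aluminium cell, NOT to be loaded: 30 by 26 by 34 mm block, with a round knob 20 mm across and 30 mm tall on top. Origin: centre of its underside. Stands in the tray among the others; leave it there.
- tray: White plastic tray, fixed, 170 mm (x) by 250 mm (y), floor 4 mm above the bench, rim 14 mm high. Origin: centre of its underside.
- weight: Bystander: steel calibration weight, 24 mm across, 28 mm high, standing in the tray. Origin: centre of its underside.
- vial: Bystander: capped vial 22 mm across, 50 mm high, standing in the tray. Origin: centre of its underside.
- bottle: Bystander: amber bottle 60 mm across, 140 mm high, standing between tray and magazine; the tallest thing in the middle of the bench. Origin: centre of its underside.
- beaker: Bystander: glass beaker 60 mm across, 75 mm high, between tray and magazine nearer to the robot. Origin: centre of its underside.
- spatula: Bystander: spatula 180 mm long lying on the bench beyond the work area. Origin: under its middle.
There are look-alikes about, which are no part of the job. What is shaped like the tall_cell but orange is not meant.

How it is judged:
By the outcome, as a careful person would: the job done as asked, in the order asked, and still so for the second after the job is handed in, with the robot touching nothing.
It also fails if it takes over 72 s, if anything falls off the work surface, if the arm or the gripper's body presses on something with over 40 N, if the wrist force passes 120 N, or if a joint passes its speed limit or range.

## Working session

There is one attempt and no reset: what is moved stays moved. The work goes in short steps, Python scripts to look and compute and a tool call to move; the robot and the scene stay as the last step left them, time stands still between calls to the robot, and variables do not carry over. Pictures are saved under pics/ and viewed, and the job is handed in when it is done.

Besides the shell and the picture viewer there is one more tool, called after "Request:" by a JSON object that holds its "fn" and its "kwargs". move_arm: Moves the arm, as the interface text tells. Its arguments: {"type":"object","properties":{"moves":{"type":"array"},"grip":{"type":"number"},"grip_force":{"type":"number"}},"required":["moves"]}

```bash
ls; mkdir -p pics; python3 - <<'E'
from rig import env
import cv2,numpy as np
s=env.observe(); print({k:np.round(v,3).tolist() for k,v in s.items()})
for n in("scene","top"):
    im=env.get_image(n); cv2.imwrite(f"pics/{n}0.png",im[:,:,::-1])
    c=env.get_calibration(n); print(n,c)
print(env.observe()['time_s'], env.grip_point_offset)
E
```

```text
pics
{'time_s': 0.0, 'q': [-80.347, 21.842, 74.385, 0.001, 83.858, -12.335], 'qvel': [0.023, 0.043, -0.002, 0.058, 0.069, 0.034], 'joint_efforts': [0.001, -44.845, -23.129, -0.0, 0.005, 0.0], 'position': [0.206, -0.51, 0.231], 'tool_rot': [[0.927, 0.374, -0.0], [0.374, -0.927, 0.001], [0.0, -0.001, -1.0]], 'ft_force': [0.394, 0.049, 0.409], 'wrist_torque': [0.001, 0.007, 0.009], 'grip_width': 0.086}
scene {'fovy': 50.341285204681824, 'cx': 257.7224920085767, 'cy': 187.3245461124245, 'k1': -0.029394851843503766, 'extrinsics': array([[-0.38260098,  0.9237496 ,  0.01741197,  0.26164843],
       [-0.62176788, -0.27137365,  0.73468432,  0.26641718],
       [ 0.68338949,  0.27026474,  0.67818565, -1.42323695],
       [ 0.        ,  0.        ,  0.        ,  1.        ]])}
top {'fovy': 55.296381762247634, 'cx': 257.3234351405621, 'cy': 186.67781348160776, 'k1': -0.08052551120918114, 'extrinsics': array([[ 0.02462849, -0.99939088, -0.02472479, -0.04231126],
       [ 0.99401449,  0.02184781,  0.10704142, -0.57230504],
       [-0.10643604, -0.02721307,  0.99394709, -1.06851332],
       [ 0.        ,  0.        ,  0.        ,  1.        ]])}
0.1 0.0187
```

View pics/scene0.png

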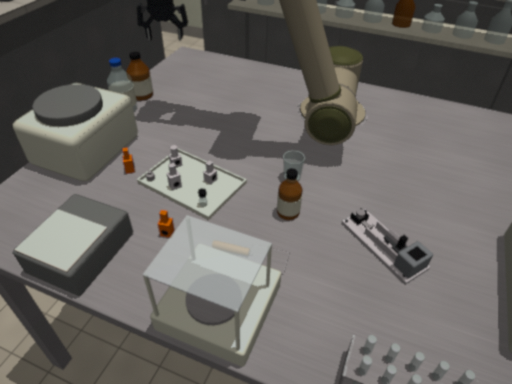

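View pics/top0.png

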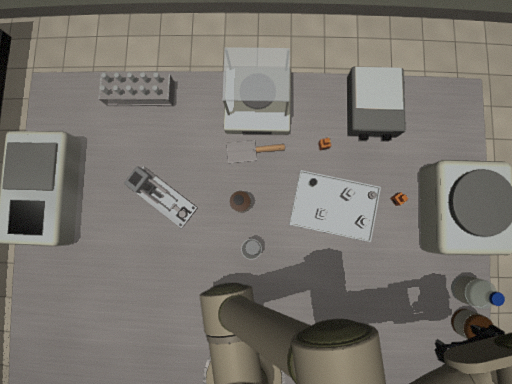

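```bash
cat > h.py <<'E'
import numpy as np, cv2
from rig import env
def K(n):
    c=env.get_calibration(n); f=192/np.tan(np.radians(c['fovy']/2)); return c,f
def proj(n,P):
    c,f=K(n); P=np.atleast_2d(P); E=c['extrinsics']; q=P@E[:3,:3].T+E[:3,3]
    x=q[:,0]/-q[:,2]; y=-q[:,1]/-q[:,2]; r2=x*x+y*y; s=1+c['k1']*r2
    return np.c_[c['cy']+f*y*s, c['cx']+f*x*s]  # row,col
def ray(n,rc):
    c,f=K(n); E=c['extrinsics']; yd=(rc[0]-c['cy'])/f; xd=(rc[1]-c['cx'])/f
    x,y=xd,yd
    for _ in range(20):
        s=1+c['k1']*(x*x+y*y); x,y=xd/s,yd/s
    R=E[:3,:3]; return -R.T@E[:3,3], R.T@np.array([x,-y,-1.])
def onz(n,rc,z):
    o,d=ray(n,rc); return o+d*(z-o[2])/d[2]
def tri(rs):
    A=np.zeros((3,3));b=np.zeros(3);
    for o,d in rs:
        d=d/np.linalg.norm(d);M=np.eye(3)-np.outer(d,d);A+=M;b+=M@o
    p=np.linalg.solve(A,b); return p
E
python3 - <<'E'
from h import *
for n in("scene","top"): env.get_image(n)
for nm,z in [("tall_cell",.004),("short_cell",.004),("knob_cell",.004),("magazine",0),("gate",.012),("follower_grip",.062),("latch_top",.038),("tall_seat",.012),("weight",.004),("vial",.004),("bottle",0),("beaker",0),("tray",0)]:
    for n in("scene","top"):
        for d in env.tip_of(n,nm)[:4]:
            print(nm,n,round(d['conf'],2),np.round(d['point'],1),np.round(onz(n,d['point'],z),4)[:2])
print(env.observe()['time_s'])
for n,box in(("scene",(135,215,130,250)),("top",(165,245,285,385)),("top",(155,235,115,205)),("scene",(200,285,335,435))):
    im=env.get_image(n)[box[0]:box[1],box[2]:box[3],::-1]
    cv2.imwrite(f"pics/c_{n}_{box[2]}.png",cv2.resize(im,None,fx=6,fy=6,interpolation=cv2.INTER_CUBIC))
E
```

```text
tall_cell scene 0.8 [187.5 178.1] [ 0.5594 -0.2873]
tall_cell scene 0.79 [234.4 168.9] [ 0.7141 -0.2215]
tall_cell scene 0.71 [170.6 129.2] [ 0.5535 -0.4518]
tall_cell top 0.67 [204.  240.2] [0.5215 0.0228]
tall_cell top 0.66 [149.7 324.5] [ 0.6958 -0.2337]
tall_cell top 0.58 [192.3 344.7] [ 0.5645 -0.2961]
short_cell scene 0.59 [179.2 209.2] [ 0.495  -0.2253]
short_cell top 0.49 [214.4 322. ] [ 0.4955 -0.227 ]
short_cell top 0.2 [197.2 372.5] [ 0.5513 -0.3816]
knob_cell scene 0.53 [159.9 176. ] [ 0.4579 -0.3546]
knob_cell scene 0.3 [237.3 377.1] [0.5213 0.2489]
knob_cell top 0.52 [225.3 359.8] [ 0.4649 -0.3423]
magazine scene 0.95 [238.  375.5] [0.5214 0.2458]
magazine top 0.81 [202.9 166.4] [0.5196 0.2526]
gate scene 0.86 [259.5 400.1] [0.575  0.3103]
gate top 0.62 [185.1 149.1] [0.5726 0.3065]
follower_grip scene 0.75 [239.8 399.2] [0.5635 0.294 ]
follower_grip top 0.73 [250.1 253. ] [ 0.3868 -0.0219]
latch_top scene 0.41 [209.4 355. ] [0.4838 0.1794]
latch_top top 0.41 [211.8 182.2] [0.4921 0.1929]
tall_seat scene 0.57 [257.4 397. ] [0.5717 0.3027]
tall_seat top 0.74 [187.7 149.2] [0.5646 0.3057]
weight scene 0.72 [240.7 401.1] [0.5089 0.3052]
weight scene 0.39 [177.  150.3] [ 0.5529 -0.3811]
weight scene 0.26 [185.8 177.3] [ 0.5543 -0.2929]
weight top 0.63 [205.4 240.3] [0.5172 0.0224]
weight top 0.48 [194.9 372.3] [ 0.5584 -0.3811]
vial scene 0.71 [210.2 360.6] [0.4455 0.1919]
vial scene 0.5 [200.2 203.9] [ 0.5751 -0.1994]
vial top 0.53 [181.9 311.9] [ 0.5944 -0.1953]
bottle scene 0.61 [254.5 394.9] [0.5543 0.2981]
bottle top 0.71 [204.7 241.5] [0.5197 0.0191]
beaker scene 0.56 [177.3 289.5] [ 0.3926 -0.0228]
beaker scene 0.34 [179.8 209.8] [ 0.4927 -0.2249]
beaker top 0.86 [246.5 254.3] [ 0.3936 -0.0235]
tray scene 0.6 [182.4 190.6] [ 0.5238 -0.2689]
tray top 0.73 [206.5 334.3] [ 0.5206 -0.2651]
1.5
```

```bash
python3 - <<'E'
import cv2,numpy as np
a=[cv2.imread(f"pics/c_{x}.png") for x in("scene_130","top_285","top_115","scene_335")]
a=[cv2.resize(x,(400,300)) for x in a]
cv2.imwrite("pics/m1.png",np.vstack([np.hstack(a[:2]),np.hstack(a[2:])]))
E
```

```text
(no output)
```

View pics/m1.png

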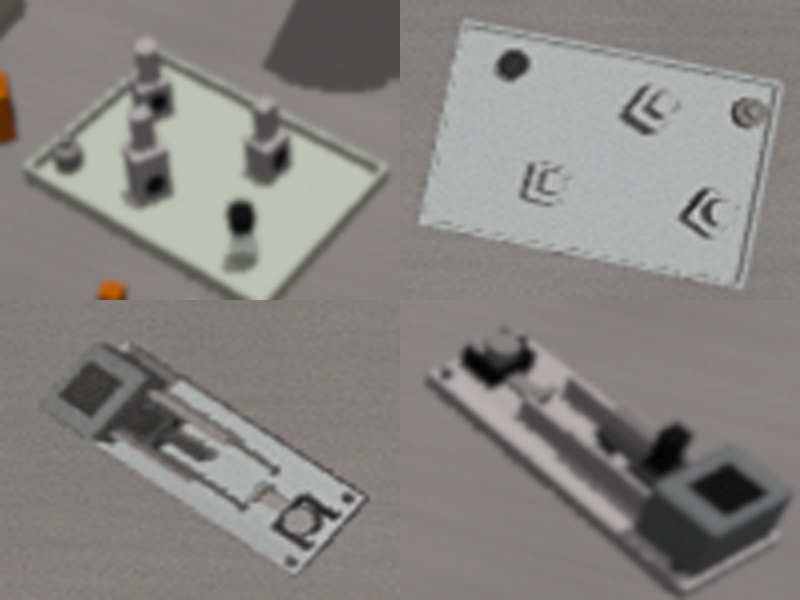

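```bash
cat > fit.py <<'E'
from h import *
from scipy.optimize import minimize
def box(x0,x1,y0,y1,z0,z1): return np.array([[x,y,z] for x in(x0,x1) for y in(y0,y1) for z in(z0,z1)])/1000.
def cyl(x,y,r,z0,z1):
    t=np.linspace(0,2*np.pi,24,endpoint=False); return np.vstack([np.c_[x+r*np.cos(t),y+r*np.sin(t),0*t+z] for z in(z0,z1)])/1000.
def cell(h): return [box(-15,15,-13,13,0,h),box(-8,8,-7,7,h,h+30)]
knob=[box(-15,15,-13,13,0,34),cyl(0,0,10,34,64)]
def mag(tr=0):
    y=-64+tr
    return [box(-40,40,-130,87,0,12),box(-33,33,-128,-80,12,60),box(-25,25,-80,20,12,30)][:2]+[box(-8,8,y-7,y+7,39,73)]
def place(parts,x,y,yaw,z):
    c,s=np.cos(yaw),np.sin(yaw); R=np.array([[c,-s,0],[s,c,0],[0,0,1]])
    return [p@R.T+[x,y,z] for p in parts]
def mask(n,parts,off,sz,S=8):
    m=np.zeros((sz[0]*S,sz[1]*S),np.uint8)
    for p in parts:
        rc=proj(n,p); q=np.c_[(rc[:,1]-off[1]+.5)*S-.5,(rc[:,0]-off[0]+.5)*S-.5]
        cv2.fillConvexPoly(m,cv2.convexHull(np.round(q).astype(np.int32)),1)
    return m
def fit(parts,regs,p0,z,free=True):
    # regs: {cam:region}
    T={}
    for n,r in regs.items():
        ys,xs=np.where(r); o=(ys.min()-6,xs.min()-6); sz=(ys.max()-o[0]+7,xs.max()-o[1]+7)
        sub=r[o[0]:o[0]+sz[0],o[1]:o[1]+sz[1]].astype(np.float32); T[n]=(o,sz,sub)
    def cost(p):
        t=0
        for n,(o,sz,sub) in T.items():
            m=mask(n,place(parts,p[0]/1000,p[1]/1000,p[2]/50,z),o,sz).astype(np.float32)
            m=cv2.resize(m,(sz[1],sz[0]),interpolation=cv2.INTER_AREA)
            t+=np.abs(m-sub).sum()/(sub.sum()+m.sum())
        return t
    best=None
    for yaw in p0[2]:
        r=minimize(cost,[p0[0]*1000,p0[1]*1000,yaw*50],method='Nelder-Mead',options=dict(initial_simplex=np.array([p0[0]*1000,p0[1]*1000,yaw*50])+np.array([[0,0,0],[4,0,0],[0,4,0],[0,0,8]])))
        print("  start",round(np.degrees(yaw)),"->",np.round(r.x[:2],1),round(np.degrees(r.x[2]/50),1),round(r.fun,3))
        if best is None or r.fun<best.fun: best=r
    return best.x[0]/1000,best.x[1]/1000,best.x[2]/50,best.fun
def edges(n,im,parts,off,S):
    for p in parts:
        pass
E
python3 - <<'E'
from fit import *
import pickle
for n in("scene","top"): env.get_image(n)
S={}
for nm in("tall_cell","short_cell","knob_cell","magazine"):
    for n in("scene","top"):
        S[nm,n]=env.silhouettes(n,nm)
        for i,d in enumerate(S[nm,n]): print(nm,n,i,round(d['conf'],2),np.round(d['point'],1),d['region'].sum())
pickle.dump(S,open("S.pkl","wb")); print(env.observe()['time_s'])
E
```

```text
tall_cell scene 0 0.83 [176.7 175. ] 298
tall_cell scene 1 0.82 [226.4 165.1] 345
tall_cell scene 2 0.57 [162.9 127.6] 229
tall_cell scene 3 0.34 [242.9 397.1] 213
tall_cell top 0 0.55 [194.3 345.2] 138
tall_cell top 1 0.52 [195.9 397.8] 146
tall_cell top 2 0.41 [192.  162.9] 1995
short_cell scene 0 0.82 [173.7 206.5] 230
short_cell top 0 0.47 [211.6 320. ] 100
short_cell top 1 0.21 [194.9 373.1] 60
knob_cell scene 0 0.46 [155.5 175.8] 207
knob_cell scene 1 0.21 [215.7 362.1] 106
knob_cell top 0 0.42 [223.4 363.9] 125
magazine scene 0 0.86 [247.4 389.9] 2955
magazine top 0 0.55 [196.7 160. ] 1894
2.2
```

```bash
python3 - <<'E'
from fit import *
import pickle
S=pickle.load(open("S.pkl","rb")); F={}
y=[0,.5,1,1.57,2.1,2.6]
F['tall']=fit(cell(46),{n:S['tall_cell',n][0]['region'] for n in("scene","top")},(.562,-.292,y),.004)
F['short']=fit(cell(34),{n:S['short_cell',n][0]['region'] for n in("scene","top")},(.495,-.226,y),.004)
F['knob']=fit(knob,{n:S['knob_cell',n][0]['region'] for n in("scene","top")},(.461,-.348,y),.004)
ym=np.arctan2(.583,-.813)
print('wrongh');fit(cell(34),{n:S['tall_cell',n][0]['region'] for n in("scene","top")},(.562,-.292,y),.004)
F['mag']=fit(mag(0),{n:S['magazine',n][0]['region'] for n in("scene","top")},(.52,.25,[ym-.1,ym,ym+.1]),0)
print(F); pickle.dump(F,open("F.pkl","wb"))
for n,box_,nm in(("scene",(145,210,155,235),'a'),("top",(170,240,300,390),'b'),("top",(155,240,115,205),'c'),("scene",(200,285,335,435),'d')):
    im=cv2.imread(f"pics/{n}0.png")[box_[0]:box_[1],box_[2]:box_[3]]
    k=8; im=cv2.resize(im,None,fx=k,fy=k,interpolation=cv2.INTER_CUBIC)
    raw=im.copy()
    for key,parts,z in(('tall',cell(46),.004),('short',cell(34),.004),('knob',knob,.004),('mag',mag(0),0)):
        for p in place(parts,*F[key][:3],z):
            rc=proj(n,p); q=np.c_[(rc[:,1]-box_[2]+.5)*k,(rc[:,0]-box_[0]+.5)*k].astype(np.int32)
            if len(p)==8:
                for i in range(8):
                    for b in(1,2,4):
                        if not i&b: cv2.line(im,tuple(map(int,q[i])),tuple(map(int,q[i|b])),(0,0,255),1)
            else: cv2.polylines(im,[q[:24],q[24:]],True,(0,255,0),1)
    cv2.imwrite(f"pics/o_{nm}.png",im); cv2.imwrite(f"pics/r_{nm}.png",raw)
E
```

```text
start 0 -> [ 558.3 -296.1] -29.7 0.143
  start 29 -> [ 558.9 -297.4] 56.4 0.165
  start 57 -> [ 559.1 -297.5] 59.1 0.164
  start 90 -> [ 559.3 -297.4] 94.0 0.233
  start 120 -> [ 558.6 -296.9] 144.6 0.129Traceback (most recent call last):
  File "<stdin>", line 5, in <module>
  File "fit.py", line 35, in fit
    r=minimize(cost,[p0[0]*1000,p0[1]*1000,yaw*50],method='Nelder-Mead',options=dict(initial_simplex=np.array([p0[0]*1000,p0[1]*1000,yaw*50])+np.array([[0,0,0],[4,0,0],[0,4,0],[0,0,8]])))
    res = _minimize_neldermead(fun, x0, args, callback, bounds=bounds,
                               **options)
    fxcc = func(xcc)
    fx = function(np.copy(x), *(wrapper_args + args))
  File "fit.py", line 29, in cost
    m=mask(n,place(parts,p[0]/1000,p[1]/1000,p[2]/50,z),o,sz).astype(np.float32)
      ~~~~^^^^^^^^^^^^^^^^^^^^^^^^^^^^^^^^^^^^^^^^^^^^^^^^^^^
  File "fit.py", line 17, in mask
    rc=proj(n,p); q=np.c_[(rc[:,1]-off[1]+.5)*S-.5,(rc[:,0]-off[0]+.5)*S-.5]
  File "h.py", line 6, in proj
    c,f=K(n); P=np.atleast_2d(P); E=c['extrinsics']; q=P@E[:3,:3].T+E[:3,3]
        ~^^^
  File "h.py", line 4, in K
    c=env.get_calibration(n); f=192/np.tan(np.radians(c['fovy']/2)); return c,f
ValueError: time passes only in moves, steps and waits
```

```bash
python3 - <<'E'
s=open('h.py').read()
s=s.replace("def K(n):\n    c=env","_C={}\ndef K(n):\n    if n not in _C: _C[n]=K0(n)\n    return _C[n]\ndef K0(n):\n    c=env")
open('h.py','w').write(s)
E
cat > ov.py <<'E'
from fit import *
def overlay(src,n,box_,out,items,k=8):
    im=cv2.imread(src)[box_[0]:box_[1],box_[2]:box_[3]]
    im=cv2.resize(im,None,fx=k,fy=k,interpolation=cv2.INTER_CUBIC); raw=im.copy()
    for parts,F,z in items:
        for p in place(parts,*F[:3],z):
            rc=proj(n,p); q=np.c_[(rc[:,1]-box_[2]+.5)*k,(rc[:,0]-box_[0]+.5)*k].astype(np.int32)
            if len(p)==8:
                for i in range(8):
                    for b in(1,2,4):
                        if not i&b: cv2.line(im,tuple(map(int,q[i])),tuple(map(int,q[i|b])),(0,0,255),1)
            else: cv2.polylines(im,[q[:24],q[24:]],True,(0,255,0),1)
    cv2.imwrite(out,im); return raw,im
E
python3 - <<'E'
from ov import *
import pickle
S=pickle.load(open("S.pkl","rb")); F={}
y=[0,.5,1,1.57,2.1,2.6]
F['tall']=fit(cell(46),{n:S['tall_cell',n][0]['region'] for n in("scene","top")},(.562,-.292,y),.004)
F['short']=fit(cell(34),{n:S['short_cell',n][0]['region'] for n in("scene","top")},(.495,-.226,y),.004)
F['knob']=fit(knob,{n:S['knob_cell',n][0]['region'] for n in("scene","top")},(.461,-.348,y),.004)
ym=np.arctan2(.583,-.813)
print('wrongh');fit(cell(34),{n:S['tall_cell',n][0]['region'] for n in("scene","top")},(.562,-.292,y),.004)
F['mag']=fit(mag(0),{n:S['magazine',n][0]['region'] for n in("scene","top")},(.52,.25,[ym-.1,ym,ym+.1]),0)
print(F); pickle.dump(F,open("F.pkl","wb"))
it=[(cell(46),F['tall'],.004),(cell(34),F['short'],.004),(knob,F['knob'],.004),(mag(0),F['mag'],0)]
for n,b,nm in(("scene",(145,210,155,235),'a'),("top",(170,240,300,390),'b'),("top",(155,240,115,205),'c'),("scene",(200,285,335,435),'d')):
    r,o=overlay(f"pics/{n}0.png",n,b,f"pics/o_{nm}.png",it); 
    if nm in'ab': cv2.imwrite(f"pics/r_{nm}.png",r)
E
```

```text
start 0 -> [ 558.3 -296.1] -29.7 0.143
  start 29 -> [ 558.9 -297.4] 56.4 0.165
  start 57 -> [ 559.1 -297.5] 59.1 0.164
  start 90 -> [ 559.3 -297.4] 94.0 0.233
  start 120 -> [ 558.6 -296.9] 144.6 0.129
  start 149 -> [ 558.8 -297.1] 144.2 0.129
  start 0 -> [ 496.5 -221.2] -9.7 0.126
  start 29 -> [ 496.7 -221.8] 67.5 0.178
  start 57 -> [ 497.1 -220.9] 67.2 0.179
  start 90 -> [ 497.2 -220. ] 67.9 0.183
  start 120 -> [ 496.7 -221.4] 167.2 0.122
  start 149 -> [ 496.7 -221.5] 167.1 0.122
  start 0 -> [ 474.9 -342.9] 50.5 0.193
  start 29 -> [ 475.8 -343.5] -39.8 0.159
  start 57 -> [ 475.  -343.7] 50.7 0.188
  start 90 -> [ 475.2 -344.1] 141.3 0.16
  start 120 -> [ 475.  -343.7] 54.1 0.187
  start 149 -> [ 475.6 -343.6] 141.4 0.157
wrongh
  start 0 -> [ 558.  -298.1] -35.4 0.222
  start 29 -> [ 558.3 -298. ] 58.8 0.26
  start 57 -> [ 558.3 -298.3] 67.7 0.264
  start 90 -> [ 558.5 -298.2] 58.5 0.263
  start 120 -> [ 558.6 -298. ] 144.4 0.223
  start 149 -> [ 558.1 -298.2] 144.7 0.222
  start 139 -> [524.4 247.7] 143.9 0.063
  start 144 -> [524.4 247.8] 144.0 0.063
  start 150 -> [524.3 247.5] 143.9 0.063
{'tall': (np.float64(0.5587540799290649), np.float64(-0.29712681723079093), np.float64(2.5163963181705027), np.float64(0.128635436296463)), 'short': (np.float64(0.4967250553518409), np.float64(-0.22144100919786663), np.float64(2.9177915384914), np.float64(0.12191712856292725)), 'knob': (np.float64(0.47559958124799023), np.float64(-0.3436337102933604), np.float64(2.4679389501089046), np.float64(0.15731309354305267)), 'mag': (np.float64(0.5243703542977897), np.float64(0.24766135529301847), np.float64(2.5107944432047584), np.float64(0.06303584575653076))}
```

```bash
python3 - <<'E'
import cv2,numpy as np
L=lambda *f:np.hstack([cv2.resize(cv2.imread(f"pics/{x}.png"),(400,300)) for x in f])
cv2.imwrite("pics/m2.png",np.vstack([L("o_a","r_a"),L("o_b","r_b")]))
cv2.imwrite("pics/m3.png",np.hstack([cv2.resize(cv2.imread(f"pics/o_{x}.png"),(400,400)) for x in 'cd']))
E
```

```text
(no output)
```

View pics/m2.png

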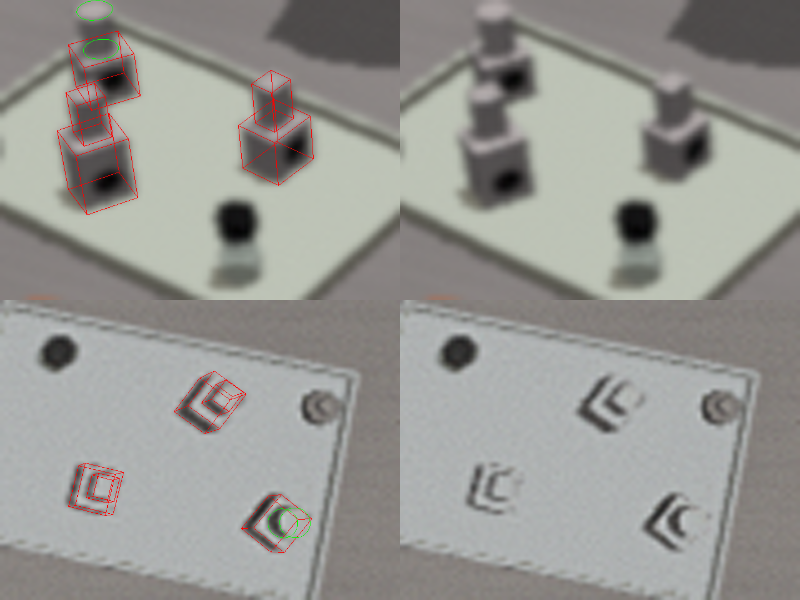

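View pics/m3.png

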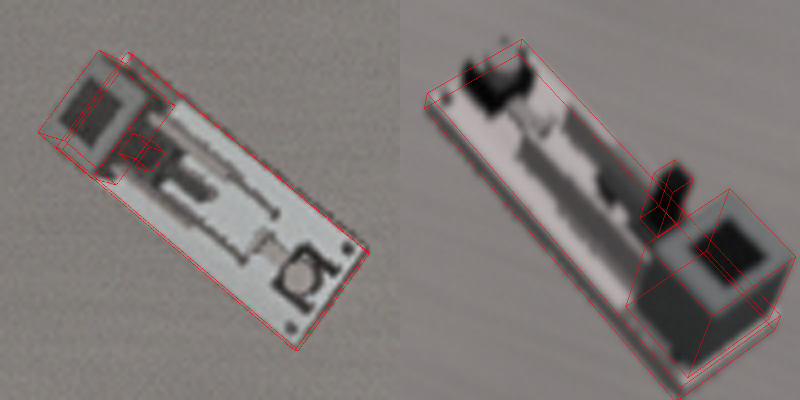

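```bash
cat > go.py <<'E'
from h import *
import pickle
F=pickle.load(open("F.pkl","rb"))
def magp(y,x=0.,z=0.):
    mx,my,a=F['mag'][:3]; c,s=np.cos(a),np.sin(a)
    return np.array([mx+c*x-s*y,my+s*x+c*y,z])
MY=np.degrees(F['mag'][2])-90
def go(p,yaw,lab=""):
    s=env.observe(); R=np.array(s['tool_rot']); d=R.T@(np.array(p)-s['position'])
    cur=np.degrees(np.arctan2(R[1,0],R[0,0])); dy=(yaw-cur+90)%180-90
    print(lab,"move",np.round(d*1000,1),"spin",round(-np.radians(dy),3),"| yaw",round(cur,2),"->",round(yaw,2),"t",s['time_s'])
E
python3 - <<'E'
from go import *
p=magp(-.064); print(p,MY)
go([p[0],p[1],.13],MY,"above handle")
E
```

```text
[0.56211689 0.299345   0.        ] 53.85792482053213
above handle move [ 633.3 -617.1  101.3] spin -0.556 | yaw 21.99 -> 53.86 t 2.2
```

Request:
{"fn": "move_arm", "kwargs": {"moves": [[633,-617,0,-0.556],[633,-617,0,-0.556],[633,-617,0,-0.556],[633,-617,0,-0.556],[633,-617,0,-0.556],[633,-617,0,-0.556],[633,-617,0,-0.556],[633,-617,0,-0.556],[633,-617,0,-0.556],[633,-617,0,-0.556],[633,-617,0,-0.556],[633,-617,0,-0.556],[633,-617,0,-0.556],[633,-617,0,-0.556],[633,-617,0,-0.556],[633,-617,0,-0.556],[633,-617,101,-0.556],[633,-617,101,-0.556],[633,-617,101,-0.556],[633,-617,101,-0.556]], "grip": 0}}

```text
time_s: 4.2
position: [0.5606, 0.3006, 0.126]
tool_rot: [[0.588, 0.809, -0.007], [0.809, -0.588, -0.002], [-0.005, -0.004, -1.0]]
ft_force: [-0.8, -0.9, 0.1]
grip_width: 0.0856
```

```bash
python3 - <<'E'
from go import *
for n in("scene","top"):
    im=env.get_image(n); cv2.imwrite(f"pics/{n}1.png",im[:,:,::-1])
p=magp(-.064)
go([p[0],p[1],.045],MY,"handle")
a=cv2.imread("pics/scene1.png")[170:290,310:450]; b=cv2.imread("pics/top1.png")[130:250,90:230]
cv2.imwrite("pics/m4.png",np.hstack([cv2.resize(x,(400,343),interpolation=cv2.INTER_CUBIC) for x in(a,b)]))
E
```

```text
handle move [ 0.4  0.  85.4] spin 0.0 | yaw 53.87 -> 53.86 t 4.3
```

View pics/m4.png

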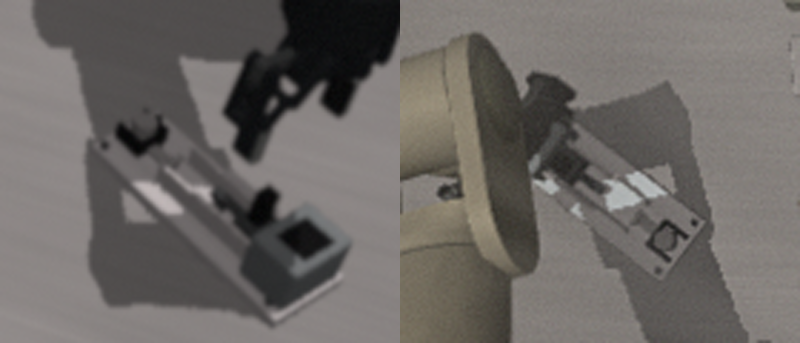

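Request:
{"fn": "move_arm", "kwargs": {"moves": [[0,0,40,0],[0,0,70,0],[0,0,85,0],[0,0,85,0],[0,0,85,0]]}}

```text
time_s: 4.8
position: [0.5628, 0.2988, 0.0474]
tool_rot: [[0.591, 0.807, 0.003], [0.807, -0.591, 0.001], [0.002, 0.002, -1.0]]
ft_force: [0.5, 0.1, 1.0]
grip_width: 0.0854
```

```bash
python3 - <<'E'
from go import *
for n in("scene",):
    im=env.get_image(n); cv2.imwrite(f"pics/{n}2.png",im[:,:,::-1])
p=magp(-.064)
go([p[0],p[1],.045],MY,"handle")
a=cv2.imread("pics/scene2.png")[170:290,310:450]
cv2.imwrite("pics/m5.png",cv2.resize(a,None,fx=5,fy=5,interpolation=cv2.INTER_CUBIC))
E
```

```text
handle move [-0.2 -0.9  2.7] spin -0.001 | yaw 53.81 -> 53.86 t 4.85
```

View pics/m5.png

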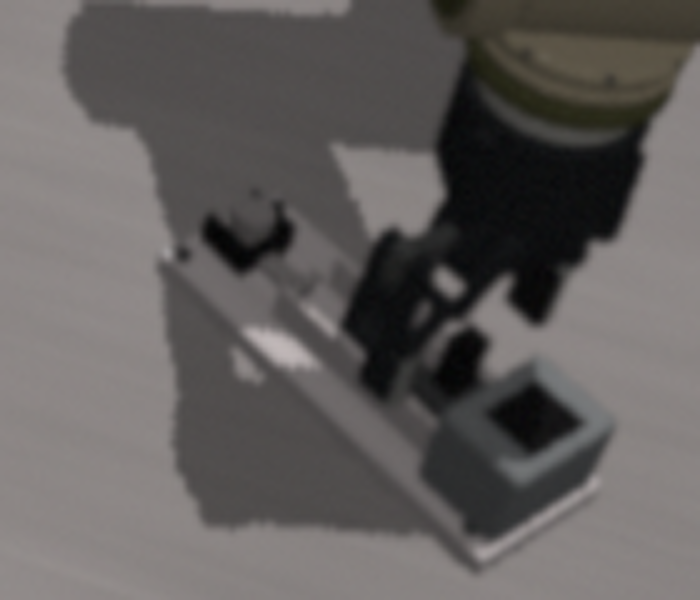

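Request:
{"fn": "move_arm", "kwargs": {"moves": [[0,0,0,0],[0,0,0,0],[0,0,0,0],[0,0,0,0],[0,0,0,0],[0,0,0,0],[0,0,0,0],[0,0,0,0]], "grip": 1, "grip_force": 40}}

```text
time_s: 5.65
position: [0.5602, 0.3004, 0.0458]
tool_rot: [[0.589, 0.808, -0.003], [0.808, -0.589, 0.001], [-0.001, -0.003, -1.0]]
ft_force: [-8.3, 3.8, 6.1]
grip_width: 0.0153
```

```bash
python3 - <<'E'
from go import *
P=[];f=[]
for i in range(6):
    im=env.get_image("scene"); s=env.observe(); P.append(s['position']); f.append(s['ft_force']); 
print(np.round(np.array(P)*1000,1)); print(np.round(f,1))
cv2.imwrite(f"pics/scene3.png",im[:,:,::-1])
P=np.mean(P,0); a=F['mag'][2]; d=P-magp(-.064); print("mag-frame offset mm x,y:", 1000*(np.cos(a)*d[0]+np.sin(a)*d[1]), 1000*(-np.sin(a)*d[0]+np.cos(a)*d[1]))
E
```

```text
[[560.3 300.4  45.8]
 [560.3 300.3  45.8]
 [560.3 300.3  45.8]
 [560.3 300.3  45.8]
 [560.2 300.4  45.8]
 [560.3 300.3  45.8]]
[[-7.6  4.8  6.2]
 [-8.   4.8  6.1]
 [-7.4  4.7  5.6]
 [-8.4  4.1  7.2]
 [-7.6  4.   5.7]
 [-7.5  3.9  6.9]]
mag-frame offset mm x,y: 2.0769382212345304 0.28906457077137854
```

Request:
{"fn": "move_arm", "kwargs": {"moves": [[-10,-2,0,0],[-25,-2,0,0],[-40,-2,0,0],[-55,-2,0,0],[-64,-2,0,0],[-68,-2,0,0],[-70,-2,0,0],[-70,-2,0,0],[-70,-2,0,0],[-70,-2,0,0]]}}

```text
time_s: 6.95
position: [0.5203, 0.2444, 0.0458]
tool_rot: [[0.59, 0.808, 0.004], [0.808, -0.59, 0.001], [0.003, 0.002, -1.0]]
ft_force: [4.3, 4.1, 0.1]
grip_width: 0.0154
```

```bash
python3 - <<'E'
from go import *
P=[];f=[]
for i in range(3):
    im=env.get_image("scene"); s=env.observe(); P.append(s['position']); f.append(s['ft_force']); 
P=np.mean(P,0);print(P,np.mean(f,0)); a=F['mag'][2]; d=P-magp(-.064); m=lambda d:(np.cos(a)*d[0]+np.sin(a)*d[1],-np.sin(a)*d[0]+np.cos(a)*d[1]); print("off",m(d)); print("force mag", m(np.mean(f,0)))
cv2.imwrite(f"pics/scene4.png",im[:,:,::-1])
E
```

```text
[0.52029968 0.2444259  0.04582736] [ 4.12850101  2.72591298 -0.64806128]
off (np.float64(0.0013790647391727362), np.float64(0.06901365221685053))
force mag (np.float64(-1.7262848695872943), np.float64(-4.636276817571337))
```

Request:
{"fn": "move_arm", "kwargs": {"moves": [[2,0,0,0],[4,0,0,0],[6,0,0,0],[6,0,0,0],[6,0,0,0]]}}

```text
time_s: 7.6
position: [0.5229, 0.2483, 0.0458]
tool_rot: [[0.59, 0.808, 0.001], [0.808, -0.59, -0.001], [-0.0, 0.001, -1.0]]
ft_force: [2.9, -3.1, 5.3]
grip_width: 0.0151
```

```bash
python3 - <<'E'
from go import *
P=[];f=[]
for i in range(3):
    im=env.get_image("scene"); s=env.observe(); P.append(s['position']); f.append(s['ft_force']); 
P=np.mean(P,0); a=F['mag'][2]; d=P-magp(-.064); m=lambda d:(np.cos(a)*d[0]+np.sin(a)*d[1],-np.sin(a)*d[0]+np.cos(a)*d[1]); print("off",m(d)); print("force mag", m(np.mean(f,0)),P)
o=magp(0,.00143); F['mag']=(o[0],o[1],F['mag'][2]+.010,0); print(F['mag']); pickle.dump(F,open("F.pkl","wb"))
E
```

```text
off (np.float64(0.0014924195060111202), np.float64(0.06435811644758979))
force mag (np.float64(-3.8117140661827826), np.float64(0.967210187675116)) [0.52295393 0.24825237 0.04580351]
(np.float64(0.5232155478028264), np.float64(0.24850475434399658), np.float64(2.520794443204758), 0)
```

Request:
{"fn": "move_arm", "kwargs": {"moves": [[0,0,0,0],[0,0,0,0],[0,0,0,0],[0,0,0,0],[0,0,-40,0],[0,0,-90,0],[0,0,-140,0],[0,0,-190,0],[0,0,-190,0]], "grip": 0}}

```text
time_s: 8.65
position: [0.5243, 0.2494, 0.2423]
tool_rot: [[0.59, 0.808, 0.012], [0.808, -0.59, 0.003], [0.01, 0.008, -1.0]]
ft_force: [0.1, -0.1, -0.1]
grip_width: 0.0852
```

```bash
python3 - <<'E'
from go import *
im=env.get_image("scene"); cv2.imwrite(f"pics/scene5.png",im[:,:,::-1])
go([*F['tall'][:2],.235],np.degrees(F['tall'][2])-90,"above tall")
print(env.observe()['position'],env.observe()['grip_width'])
cv2.imwrite("pics/m6.png",cv2.resize(im[190:290,330:440,::-1],None,fx=6,fy=6,interpolation=cv2.INTER_CUBIC))
E
```

```text
above tall move [-420.1  350.8    2.8] spin -0.006 | yaw 53.86 -> 54.18 t 8.7
[0.52325316 0.24901964 0.23845583] 0.0854221520912334
```

View pics/m6.png

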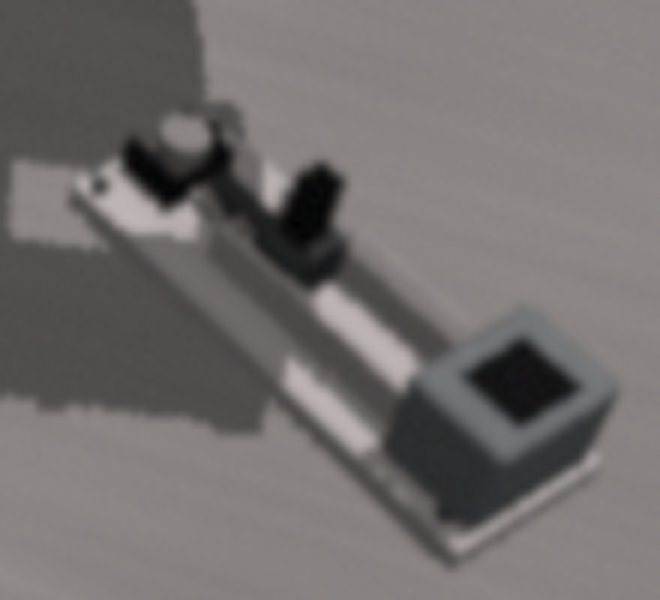

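Request:
{"fn": "move_arm", "kwargs": {"moves": [[-420,351,0,0],[-420,351,0,0],[-420,351,0,0],[-420,351,0,0],[-420,351,0,0],[-420,351,0,0],[-420,351,0,0],[-420,351,0,0],[-420,351,0,0],[-420,351,0,0],[-420,351,0,0],[-420,351,50,0],[-420,351,100,0],[-420,351,120,0],[-420,351,120,0],[-420,351,120,0],[-420,351,120,0]]}}

```text
time_s: 10.4
position: [0.5587, -0.2978, 0.1169]
tool_rot: [[0.59, 0.808, 0.002], [0.808, -0.59, -0.002], [-0.0, 0.003, -1.0]]
ft_force: [0.3, 0.5, 0.6]
grip_width: 0.0853
```

```bash
python3 - <<'E'
from go import *
im=env.get_image("scene"); cv2.imwrite(f"pics/scene6.png",im[:,:,::-1])
im2=env.get_image("top")
go([*F['tall'][:2],.053],np.degrees(F['tall'][2])-90,"tall")
print(env.observe()['position'],env.observe()['grip_width'])
cv2.imwrite("pics/m7.png",np.hstack([cv2.resize(x,(400,320),interpolation=cv2.INTER_CUBIC) for x in (im[130:230,130:255,::-1],im2[160:240,290:390,::-1])]))
E
```

```text
tall move [ 0.6 -0.4 63.8] spin -0.006 | yaw 53.86 -> 54.18 t 10.5
[ 0.5585995  -0.29777481  0.11684053] 0.08548035328163736
```

View pics/m7.png

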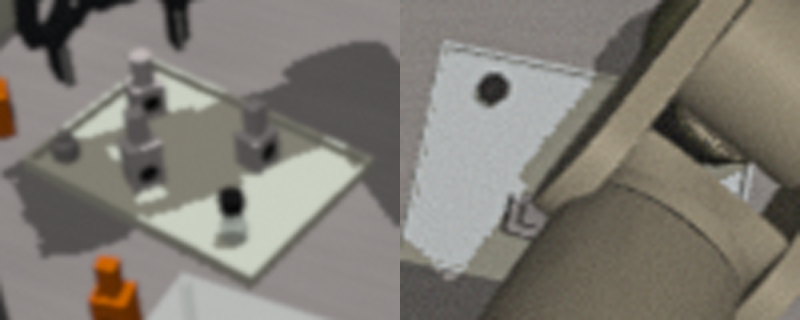

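Request:
{"fn": "move_arm", "kwargs": {"moves": [[0,0,30,-0.006],[0,0,50,-0.006],[0,0,64,-0.006],[0,0,64,-0.006],[0,0,64,-0.006]]}}

```text
time_s: 11.0
position: [0.5586, -0.2978, 0.0523]
tool_rot: [[0.585, 0.811, 0.001], [0.811, -0.585, -0.001], [-0.0, 0.001, -1.0]]
ft_force: [0.9, 0.6, 0.2]
grip_width: 0.0854
```

```bash
python3 - <<'E'
from go import *
im=env.get_image("scene"); cv2.imwrite(f"pics/scene7.png",im[:,:,::-1])
print(env.observe()['position'],env.observe()['ft_force'])
cv2.imwrite("pics/m8.png",cv2.resize(im[130:230,130:255,::-1],None,fx=6,fy=6,interpolation=cv2.INTER_CUBIC))
E
```

```text
[ 0.55870032 -0.29793703  0.0526453 ] [-0.25310293  0.10826221  0.5755089 ]
```

View pics/m8.png

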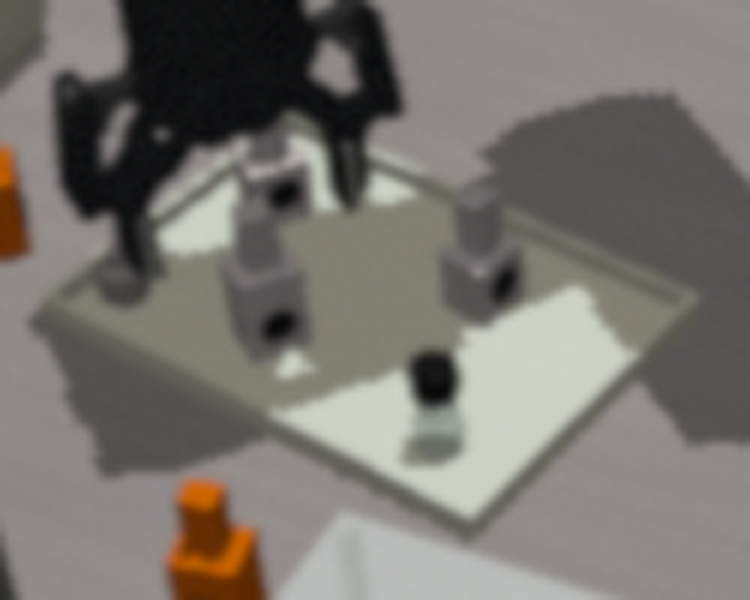

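```bash
python3 - <<'E'
from go import *
s=env.observe(); p=np.array(s['position']); R=np.array(s['tool_rot'])
for w in(-.0425,.0425): 
    rc=proj("scene",p+R[:,1]*w-[0,0,-.013])[0]; print(rc, (rc[1]-130+.5)*6,(rc[0]-130+.5)*6)
c=proj("scene",[[*F['tall'][:2],.05],[*F['tall'][:2],.08]]); print((c[:,::-1]-130+.5)*6)
E
```

```text
[163.92766411 186.84415316] 344.06491894924 206.5659846428245
[174.44142363 156.84151148] 164.04906889534095 269.6485417958791
[[261.29632734 265.09531018]
 [252.86164115 212.99772443]]
```

Request:
{"fn": "move_arm", "kwargs": {"moves": [[0,0,0,0],[0,0,0,0],[0,0,0,0],[0,0,0,0],[0,0,0,0],[0,0,0,0],[0,0,0,0],[0,0,0,0]], "grip": 1, "grip_force": 30}}

```text
time_s: 11.85
position: [0.5581, -0.2975, 0.0512]
tool_rot: [[0.585, 0.811, -0.0], [0.811, -0.585, 0.0], [0.0, -0.0, -1.0]]
ft_force: [-0.7, 0.3, -1.1]
grip_width: 0.0157
```

```bash
python3 - <<'E'
from go import *
im=env.get_image("scene"); cv2.imwrite(f"pics/scene8.png",im[:,:,::-1])
s=env.observe();print(s['position'],s['ft_force'],s['wrist_torque'],s['grip_width'])
cv2.imwrite("pics/m9.png",cv2.resize(im[130:230,130:255,::-1],None,fx=6,fy=6,interpolation=cv2.INTER_CUBIC))
E
```

```text
[ 0.55808233 -0.29749532  0.05124827] [-0.04187543  0.51422815 -0.59358802] [0.03163312 0.00881436 0.02949045] 0.015376231355003418
```

View pics/m9.png

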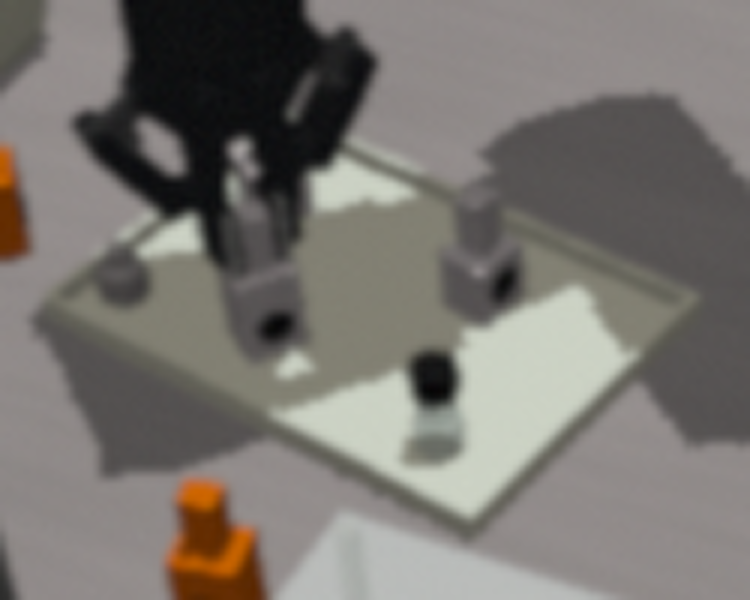

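Request:
{"fn": "move_arm", "kwargs": {"moves": [[0,0,-10,0],[0,0,-30,0],[0,0,-70,0],[0,0,-120,0],[0,0,-160,0],[0,0,-200,0],[0,0,-200,0],[0,0,-200,0]]}}

```text
time_s: 12.7
position: [0.558, -0.2975, 0.2522]
tool_rot: [[0.585, 0.811, 0.001], [0.811, -0.585, -0.001], [-0.0, 0.002, -1.0]]
ft_force: [-0.7, 0.1, -1.4]
grip_width: 0.0152
```

```bash
python3 - <<'E'
from go import *
im=env.get_image("scene"); cv2.imwrite(f"pics/scene9.png",im[:,:,::-1])
s=env.observe();print(s['position'],s['ft_force'],s['grip_width'],MY)
p=magp(-.063); go([p[0],p[1],.25],MY,"above seat")
cv2.imwrite("pics/m10.png",cv2.resize(im[50:200,100:250,::-1],None,fx=4,fy=4,interpolation=cv2.INTER_CUBIC))
E
```

```text
[ 0.55774366 -0.2972152   0.25073336] [ 0.02290903  0.2660205  -1.81999226] 0.015286455544496359 54.43088261566294
above seat move [ 485.4 -347.6    1.2] spin -0.004 | yaw 54.19 -> 54.43 t 12.75
```

View pics/m10.png

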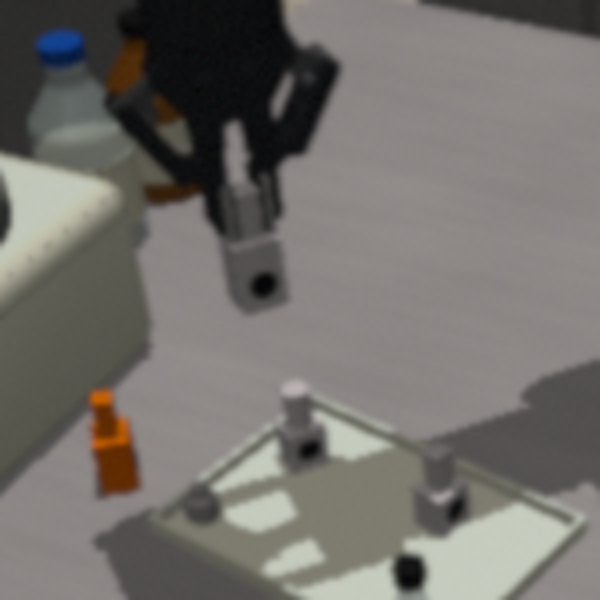

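Request:
{"fn": "move_arm", "kwargs": {"moves": [[20,-14,0,-0.004],[50,-36,0,-0.004],[90,-64,0,-0.004],[130,-93,0,-0.004],[170,-122,0,-0.004],[210,-150,0,-0.004],[250,-179,0,-0.004],[290,-208,0,-0.004],[330,-236,0,-0.004],[370,-265,0,-0.004],[410,-294,0,-0.004],[445,-319,0,-0.004],[470,-337,0,-0.004],[485,-347.6,0,-0.004],[485,-347.6,50,-0.004],[485,-347.6,90,-0.004],[485,-347.6,110,-0.004],[485,-347.6,120,-0.004],[485,-347.6,120,-0.004],[485,-347.6,120,-0.004]]}}

```text
time_s: 14.75
position: [0.5606, 0.299, 0.1324]
tool_rot: [[0.582, 0.813, 0.002], [0.813, -0.582, 0.0], [0.001, 0.001, -1.0]]
ft_force: [0.2, -0.2, 0.2]
grip_width: 0.0154
```

```bash
python3 - <<'E'
from ov import *
from go import F,magp,MY,go
im=env.get_image("scene"); cv2.imwrite(f"pics/scene10.png",im[:,:,::-1])
env.get_image("scene")
s=env.observe();print(s['position'],s['ft_force'],s['grip_width'])
p=magp(-.063); go([p[0],p[1],.0595],MY,"seat")
x,y,z=s['position']; yaw=np.arctan2(s['tool_rot'][1][0],s['tool_rot'][0][0])+np.pi/2
overlay("pics/scene10.png","scene",(170,290,330,450),"pics/m11.png",[(cell(46),(x,y,yaw),z-.0472),(mag(64),F['mag'],0)],k=5)
E
```

```text
[0.560632   0.29921864 0.13282436] [-0.38220295 -0.18649339 -0.33039465] 0.015284936492398638
seat move [-0.2 -1.1 73.3] spin -0.0 | yaw 54.41 -> 54.43 t 14.85
```

View pics/m11.png

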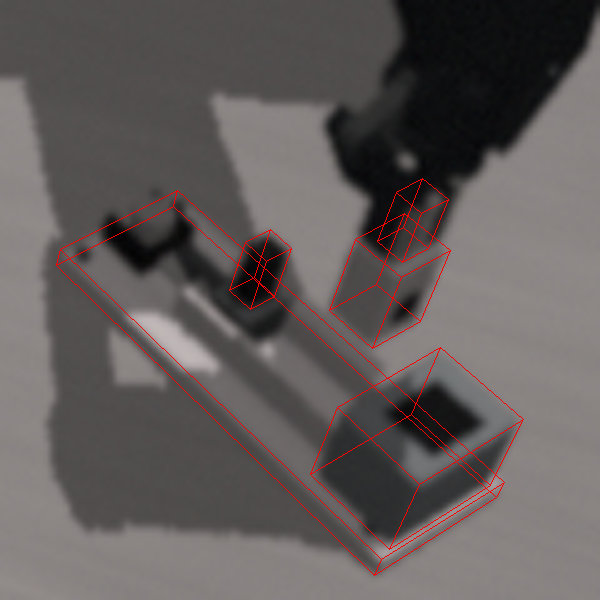

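Request:
{"fn": "move_arm", "kwargs": {"moves": [[-0.2,-1,20,0],[-0.2,-1,35,0],[-0.2,-1,42,0],[-0.2,-1,42,0],[-0.2,-1,42,0],[-0.2,-1,42,0]]}}

```text
time_s: 15.45
position: [0.5596, 0.2997, 0.0904]
tool_rot: [[0.582, 0.813, 0.002], [0.813, -0.582, 0.001], [0.002, 0.001, -1.0]]
ft_force: [-0.6, -0.1, -1.0]
grip_width: 0.0149
```

```bash
python3 - <<'E'
from ov import *
from go import F,magp,MY,go
im=env.get_image("scene"); cv2.imwrite(f"pics/scene11.png",im[:,:,::-1])
s=env.observe();print(s['position'],s['ft_force'],s['grip_width'])
p=magp(-.063); go([p[0],p[1],.0595],MY,"seat")
cv2.imwrite("pics/m12.png",cv2.resize(im[190:280,350:450,::-1],None,fx=6,fy=6,interpolation=cv2.INTER_CUBIC))
E
```

```text
[0.55946515 0.29971089 0.09028461] [ 0.03322301  0.28958374 -0.75740394] 0.015315099105737324
seat move [ 0.2  0.3 30.8] spin -0.0 | yaw 54.42 -> 54.43 t 15.5
```

View pics/m12.png

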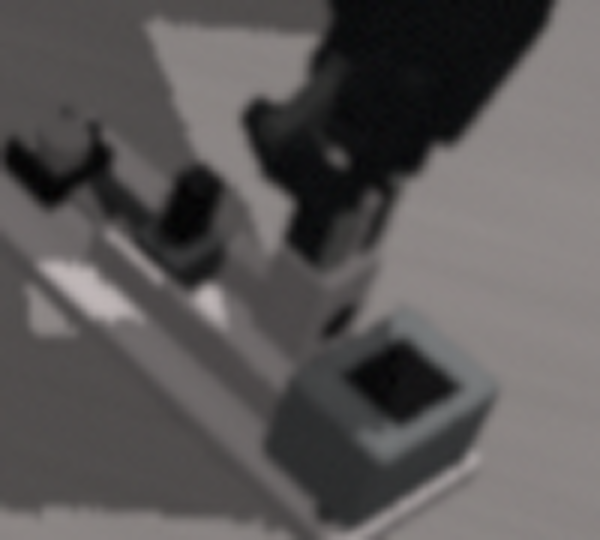

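Request:
{"fn": "move_arm", "kwargs": {"moves": [[0,0,5,0],[0,0,9,0],[0,0,13,0],[0,0,17,0],[0,0,17,0]]}}

```text
time_s: 16.0
position: [0.5588, 0.2995, 0.0715]
tool_rot: [[0.582, 0.813, -0.001], [0.813, -0.582, -0.0], [-0.001, -0.001, -1.0]]
ft_force: [-0.1, 0.7, -1.3]
grip_width: 0.0152
```

Request:
{"fn": "move_arm", "kwargs": {"moves": [[0,0,4,0],[0,0,7,0],[0,0,9,0],[0,0,11,0],[0,0,12,0],[0,0,12,0]]}}

```text
time_s: 16.6
position: [0.559, 0.2996, 0.0602]
tool_rot: [[0.582, 0.813, -0.0], [0.813, -0.582, -0.0], [-0.0, -0.0, -1.0]]
ft_force: [-0.3, 0.2, -1.2]
grip_width: 0.0155
```

```bash
python3 - <<'E'
from go import *
im=env.get_image("scene"); cv2.imwrite(f"pics/scene12.png",im[:,:,::-1])
s=env.observe();print(s['position'],s['ft_force'],s['grip_width'])
p=magp(-.063); go([p[0],p[1],.0592],MY,"seat")
cv2.imwrite("pics/m13.png",cv2.resize(im[190:280,350:450,::-1],None,fx=6,fy=6,interpolation=cv2.INTER_CUBIC))
E
```

```text
[0.55905878 0.29960301 0.06033538] [ 0.50976203 -0.74932448 -0.38860939] 0.015391275287000301
seat move [0.6 0.6 1.1] spin -0.0 | yaw 54.42 -> 54.43 t 16.65
```

View pics/m13.png

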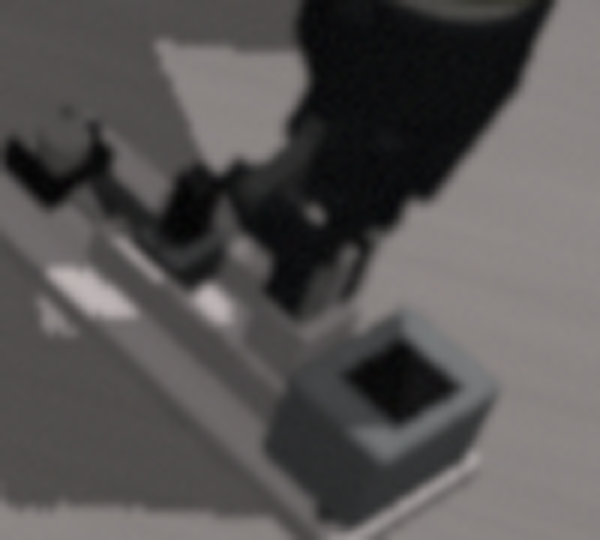

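Request:
{"fn": "move_arm", "kwargs": {"moves": [[0,0,1,0],[0,0,1.5,0],[0,0,1.5,0]]}}

```text
time_s: 16.95
position: [0.5592, 0.2996, 0.0592]
tool_rot: [[0.582, 0.813, 0.0], [0.813, -0.582, 0.0], [0.0, 0.0, -1.0]]
ft_force: [-0.2, 0.4, 2.8]
grip_width: 0.0155
```

Request:
{"fn": "move_arm", "kwargs": {"moves": [[0,0,0,0],[0,0,0,0],[0,0,0,0],[0,0,0,0],[0,0,0,0],[0,0,-30,0],[0,0,-75,0],[0,0,-120,0],[0,0,-165,0],[0,0,-180,0]], "grip": 0}}

```text
time_s: 17.95
position: [0.56, 0.3, 0.2443]
tool_rot: [[0.582, 0.813, 0.008], [0.813, -0.582, 0.003], [0.007, 0.005, -1.0]]
ft_force: [0.3, 0.1, -0.6]
grip_width: 0.0857
```

```bash
python3 - <<'E'
from ov import *
from go import F,magp,MY,go
im=env.get_image("scene"); cv2.imwrite(f"pics/scene13.png",im[:,:,::-1])
s=env.observe();print(s['position'],s['ft_force'],s['grip_width'])
go([*F['short'][:2],.24],np.degrees(F['short'][2])-90,"above short")
cv2.imwrite("pics/m14.png",cv2.resize(im[190:280,350:450,::-1],None,fx=6,fy=6,interpolation=cv2.INTER_CUBIC))
E
```

```text
[0.56017878 0.30003195 0.24461685] [ 0.09149404 -0.88093695  1.45981774] 0.0854175679949353
above short move [-461.1  251.7    2.7] spin -0.397 | yaw 54.43 -> 77.18 t 18.0
```

View pics/m14.png

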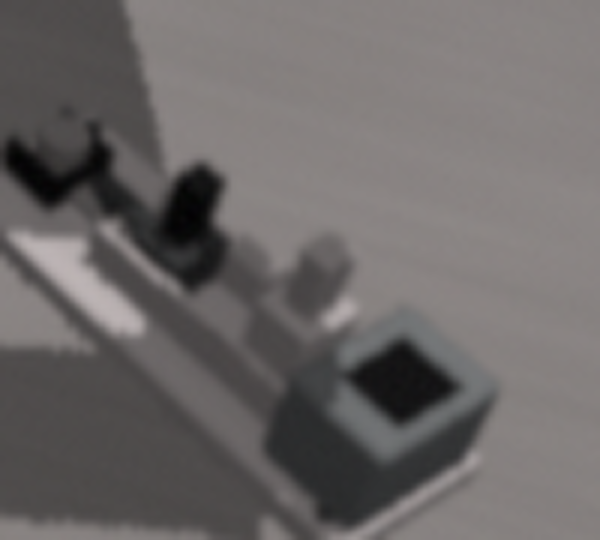

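Request:
{"fn": "move_arm", "kwargs": {"moves": [[-461,252,0,-0.397],[-461,252,0,-0.397],[-461,252,0,-0.397],[-461,252,0,-0.397],[-461,252,0,-0.397],[-461,252,0,-0.397],[-461,252,0,-0.397],[-461,252,0,-0.397],[-461,252,0,-0.397],[-461,252,0,-0.397],[-461,252,0,-0.397],[-461,252,50,-0.397],[-461,252,100,-0.397],[-461,252,130,-0.397],[-461,252,130,-0.397],[-461,252,130,-0.397]]}}

```text
time_s: 19.6
position: [0.496, -0.2221, 0.1092]
tool_rot: [[0.222, 0.975, -0.0], [0.975, -0.222, 0.0], [0.0, -0.0, -1.0]]
ft_force: [-0.3, -0.1, 1.1]
grip_width: 0.0856
```

```bash
python3 - <<'E'
from ov import *
from go import F,magp,MY,go
im=env.get_image("scene"); cv2.imwrite(f"pics/scene14.png",im[:,:,::-1])
im2=env.get_image("top"); cv2.imwrite(f"pics/top14.png",im2[:,:,::-1])
s=env.observe();print(s['position'],s['ft_force'],s['grip_width'])
go([*F['short'][:2],.041],np.degrees(F['short'][2])-90,"short")
cv2.imwrite("pics/m15.png",np.hstack([cv2.resize(x,(400,400),interpolation=cv2.INTER_CUBIC) for x in(im[195:275,355:435,::-1],im2[155:235,115:195,::-1])]))
p=magp(-.063)
T=[(cell(46),(p[0],p[1],F['mag'][2]),.012),(mag(64),F['mag'],0)]
r,a=overlay("pics/top14.png","top",(155,235,115,195),"pics/x.png",T,k=5)
r,b=overlay("pics/scene14.png","scene",(130,210,150,230),"pics/x.png",[],k=5)
cv2.imwrite("pics/m16.png",np.hstack([a,b]))
E
```

```text
[ 0.49659476 -0.22247633  0.11059405] [ 0.20628207 -0.19815578  0.72976447] 0.08566740956456995
short move [ 1.1 -0.3 69.6] spin -0.0 | yaw 77.18 -> 77.18 t 19.7
```

View pics/m15.png

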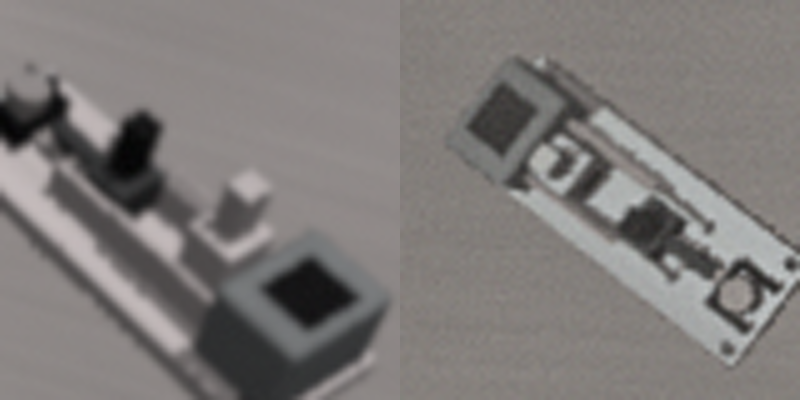

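View pics/m16.png

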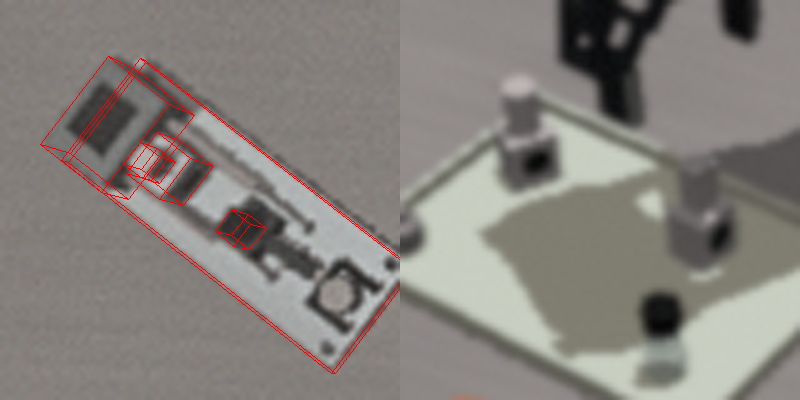

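Request:
{"fn": "move_arm", "kwargs": {"moves": [[1,0,30,0],[1,0,55,0],[1,0,69,0],[1,0,69,0],[1,0,69,0]]}}

```text
time_s: 20.2
position: [0.4968, -0.2215, 0.0413]
tool_rot: [[0.222, 0.975, 0.002], [0.975, -0.222, -0.002], [-0.001, 0.002, -1.0]]
ft_force: [-0.3, 0.4, 0.7]
grip_width: 0.0851
```

```bash
python3 - <<'E'
from go import *
im=env.get_image("scene"); cv2.imwrite(f"pics/scene15.png",im[:,:,::-1])
print(env.observe()['position'],env.observe()['ft_force'])
cv2.imwrite("pics/m17.png",cv2.resize(im[130:210,150:250,::-1],None,fx=6,fy=6,interpolation=cv2.INTER_CUBIC))
E
```

```text
[ 0.49684597 -0.22151432  0.04150084] [-0.20028406 -0.55354889 -0.68578561]
```

View pics/m17.png

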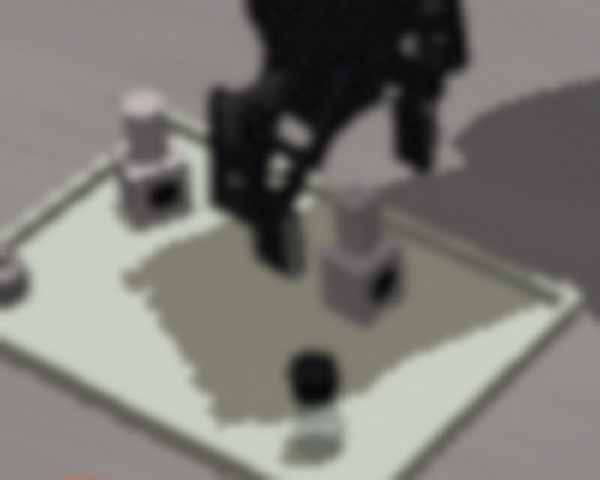

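Short cell's square post is between the open fingers; closing.

Request:
{"fn": "move_arm", "kwargs": {"moves": [[0,0,0,0],[0,0,0,0],[0,0,0,0],[0,0,0,0],[0,0,0,0],[0,0,0,0],[0,0,0,0],[0,0,0,0]], "grip": 1, "grip_force": 30}}

```text
time_s: 21.05
position: [0.4961, -0.2211, 0.04]
tool_rot: [[0.222, 0.975, 0.0], [0.975, -0.222, -0.0], [-0.0, 0.0, -1.0]]
ft_force: [-0.3, 0.5, 3.2]
grip_width: 0.0152
```

```bash
python3 - <<'E'
from go import *
im=env.get_image("scene"); cv2.imwrite(f"pics/scene16.png",im[:,:,::-1])
s=env.observe();print(s['position'],s['ft_force'],s['wrist_torque'],s['grip_width'])
cv2.imwrite("pics/m18.png",cv2.resize(im[130:210,150:250,::-1],None,fx=6,fy=6,interpolation=cv2.INTER_CUBIC))
E
```

```text
[ 0.49608497 -0.22105559  0.03997658] [-0.62429347 -1.22602559  3.97656748] [-0.00365635  0.06068892  0.03017014] 0.015309346009501559
```

View pics/m18.png

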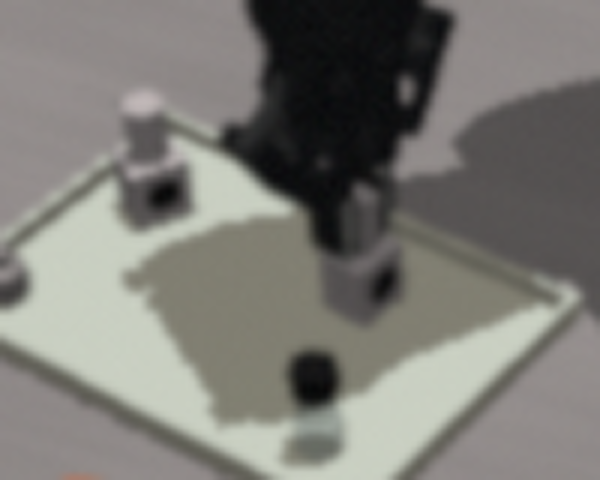

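Request:
{"fn": "move_arm", "kwargs": {"moves": [[0,0,-10,0],[0,0,-30,0],[0,0,-70,0],[0,0,-120,0],[0,0,-160,0],[0,0,-200,0],[0,0,-200,0],[0,0,-200,0]]}}

```text
time_s: 21.9
position: [0.4958, -0.2208, 0.2403]
tool_rot: [[0.222, 0.975, 0.001], [0.975, -0.222, -0.001], [-0.0, 0.001, -1.0]]
ft_force: [0.4, -0.4, -0.7]
grip_width: 0.0157
```

```bash
python3 - <<'E'
from go import *
s=env.observe();print(s['position'],s['ft_force'],s['grip_width'],MY)
p=magp(-.033); go([p[0],p[1],.24],MY,"above seat")
E
```

```text
[ 0.49583825 -0.22083601  0.24033134] [ 0.3713629  -0.35028571 -0.71646298] 0.015655682412833636 54.43088261566294
above seat move [ 4.941e+02 -6.480e+01  1.000e-01] spin 0.397 | yaw 77.17 -> 54.43 t 21.9
```

Request:
{"fn": "move_arm", "kwargs": {"moves": [[20,-3,0,0.05],[50,-7,0,0.1],[90,-12,0,0.2],[135,-18,0,0.3],[180,-24,0,0.397],[225,-30,0,0.397],[270,-36,0,0.397],[315,-42,0,0.397],[360,-47,0,0.397],[405,-53,0,0.397],[445,-58,0,0.397],[475,-62,0,0.397],[494,-65,0,0.397],[494,-65,30,0.397],[494,-65,70,0.397],[494,-65,100,0.397],[494,-65,110,0.397],[494,-65,110,0.397],[494,-65,110,0.397],[494,-65,110,0.397]]}}

```text
time_s: 23.9
position: [0.543, 0.2753, 0.1314]
tool_rot: [[0.582, 0.813, 0.003], [0.813, -0.582, 0.001], [0.002, 0.002, -1.0]]
ft_force: [-0.9, -0.1, -1.1]
grip_width: 0.0157
```

```bash
python3 - <<'E'
from ov import *
from go import F,magp,MY,go
im=env.get_image("scene"); cv2.imwrite(f"pics/scene17.png",im[:,:,::-1])
s=env.observe();print(s['position'],s['ft_force'],s['grip_width'])
p=magp(-.033); go([p[0],p[1],.048],MY,"seat")
x,y,z=s['position']; yaw=np.arctan2(s['tool_rot'][1][0],s['tool_rot'][0][0])+np.pi/2
r,a=overlay("pics/scene17.png","scene",(190,280,340,440),"pics/m19.png",[(cell(34),(x,y,yaw),z-.036)],k=6)
E
```

```text
[0.54293812 0.27523362 0.13129245] [-0.54271987 -0.23392567 -0.30200428] 0.015549018396096298
seat move [-0.4 -0.6 83.3] spin -0.0 | yaw 54.42 -> 54.43 t 23.95
```

View pics/m19.png

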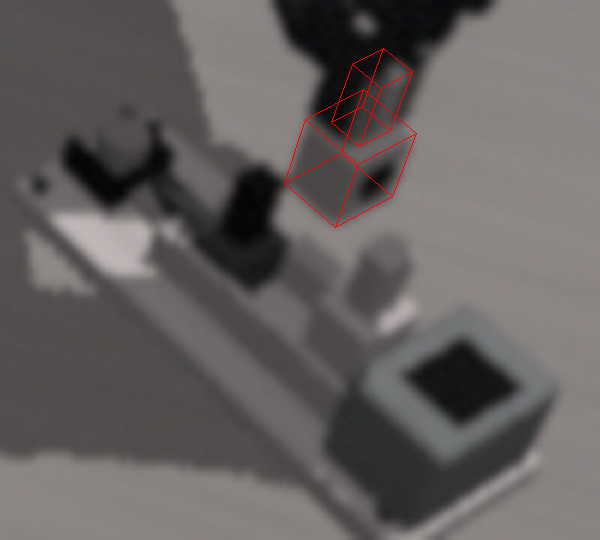

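Request:
{"fn": "move_arm", "kwargs": {"moves": [[-0.3,-0.5,20,0],[-0.3,-0.5,38,0],[-0.3,-0.5,45,0],[-0.3,-0.5,45,0],[-0.3,-0.5,45,0],[-0.3,-0.5,45,0]]}}

```text
time_s: 24.55
position: [0.5423, 0.2753, 0.086]
tool_rot: [[0.582, 0.813, 0.002], [0.813, -0.582, 0.001], [0.002, 0.001, -1.0]]
ft_force: [0.1, 0.2, 0.3]
grip_width: 0.0155
```

```bash
python3 - <<'E'
from ov import *
from go import F,magp,MY,go
im=env.get_image("scene"); cv2.imwrite(f"pics/scene18.png",im[:,:,::-1])
s=env.observe();print(s['position'],s['ft_force'],s['grip_width'])
p=magp(-.033); go([p[0],p[1],.048],MY,"seat")
cv2.imwrite("pics/m20.png",cv2.resize(im[190:280,340:440,::-1],None,fx=6,fy=6,interpolation=cv2.INTER_CUBIC))
E
```

```text
[0.54220516 0.27528794 0.08580685] [ 0.34145771  0.32256315 -0.89761881] 0.015302288424847835
seat move [ 0.1  0.1 37.8] spin -0.0 | yaw 54.42 -> 54.43 t 24.6
```

View pics/m20.png

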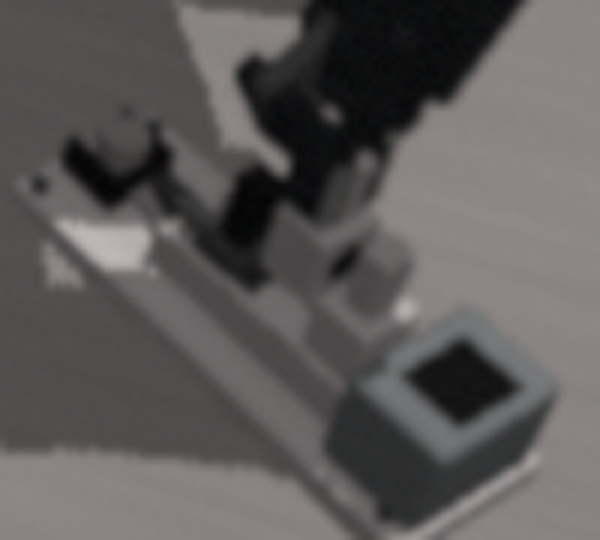

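Request:
{"fn": "move_arm", "kwargs": {"moves": [[0,0,6,0],[0,0,11,0],[0,0,15,0],[0,0,19,0],[0,0,23,0],[0,0,23,0]]}}

```text
time_s: 25.2
position: [0.5415, 0.2751, 0.0611]
tool_rot: [[0.582, 0.813, -0.001], [0.813, -0.582, -0.0], [-0.001, -0.001, -1.0]]
ft_force: [-0.3, 0.9, -0.9]
grip_width: 0.0158
```

Request:
{"fn": "move_arm", "kwargs": {"moves": [[0,0,4,0],[0,0,8,0],[0,0,11,0],[0,0,13,0],[0,0,14,0],[0,0,14.5,0],[0,0,14.5,0]]}}

```text
time_s: 25.9
position: [0.5417, 0.2752, 0.048]
tool_rot: [[0.582, 0.813, 0.0], [0.813, -0.582, 0.0], [0.0, 0.0, -1.0]]
ft_force: [-1.8, -1.1, 4.5]
grip_width: 0.0153
```

```bash
python3 - <<'E'
from ov import *
from go import F,magp,MY,go
im=env.get_image("scene"); cv2.imwrite(f"pics/scene19.png",im[:,:,::-1])
s=env.observe();print(s['position'],s['ft_force'],s['grip_width'])
p=magp(-.033); go([p[0],p[1],.048],MY,"seat")
cv2.imwrite("pics/m21.png",cv2.resize(im[190:280,340:440,::-1],None,fx=6,fy=6,interpolation=cv2.INTER_CUBIC))
E
```

```text
[0.54174147 0.2751786  0.04799574] [-1.85966547 -0.60862539  5.14540975] 0.015445469691729434
seat move [ 0.5  0.4 -0. ] spin -0.0 | yaw 54.43 -> 54.43 t 25.95
```

View pics/m21.png

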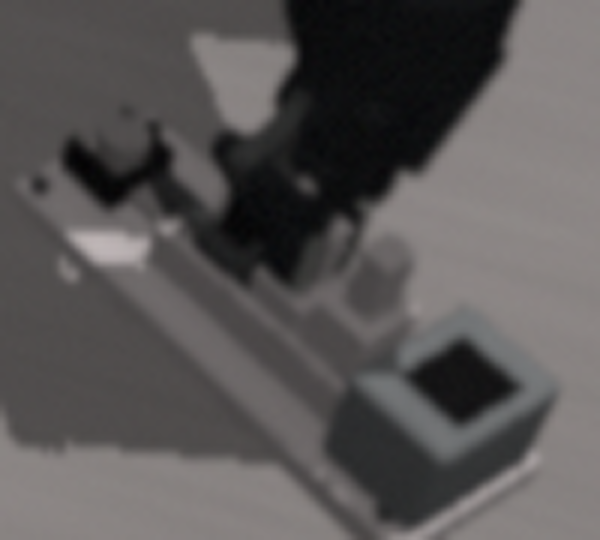

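Request:
{"fn": "move_arm", "kwargs": {"moves": [[0,0,0,0],[0,0,0,0],[0,0,0,0],[0,0,0,0],[0,0,0,0],[0,0,-30,0],[0,0,-70,0],[0,0,-110,0],[0,0,-110,0]], "grip": 0}}

```text
time_s: 26.85
position: [0.5439, 0.2758, 0.163]
tool_rot: [[0.582, 0.813, 0.01], [0.813, -0.582, 0.003], [0.008, 0.007, -1.0]]
ft_force: [0.0, -0.6, 0.0]
grip_width: 0.0854
```

```bash
python3 - <<'E'
from ov import *
from go import F,magp,MY,go
im=env.get_image("scene"); cv2.imwrite(f"pics/scene20.png",im[:,:,::-1])
s=env.observe();print(s['position'],s['ft_force'],s['grip_width'])
p=magp(.067); go([p[0],p[1],.10],MY,"above latch")
cv2.imwrite("pics/m22.png",cv2.resize(im[190:280,340:440,::-1],None,fx=6,fy=6,interpolation=cv2.INTER_CUBIC))
E
```

```text
[0.54274531 0.27547235 0.15994055] [ 0.41087631  0.17706069 -0.65642264] 0.08538970467128315
above latch move [-100.6   -0.4   59.5] spin -0.0 | yaw 54.42 -> 54.43 t 26.9
```

View pics/m22.png

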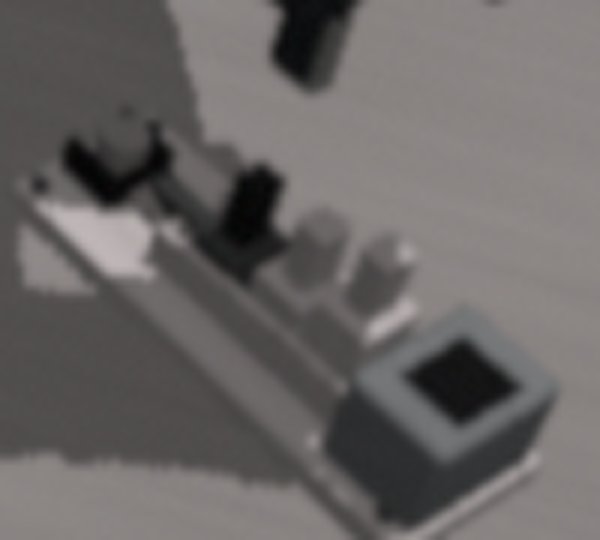

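```bash
python3 - <<'E'
from ov import *
from go import F,magp
L=[cyl(0,67,11,38,38),box(-15,15,56,78,38,38)]
r,a=overlay("pics/top14.png","top",(190,230,160,200),"pics/x.png",[(L,F['mag'],0)],k=10)
r2,b=overlay("pics/scene14.png","scene",(190,230,340,380),"pics/x.png",[(L,F['mag'],0)],k=10)
cv2.imwrite("pics/m23.png",np.hstack([a,b]))
E
```

```text
(no output)
```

View pics/m23.png

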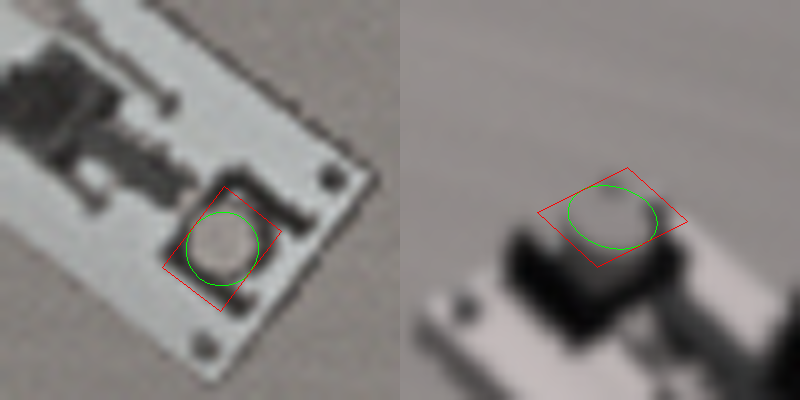

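Request:
{"fn": "move_arm", "kwargs": {"moves": [[-20,-0.4,0,0],[-50,-0.4,0,0],[-80,-0.4,0,0],[-100.5,-0.4,0,0],[-100.5,-0.4,40,0],[-100.5,-0.4,80,0],[-100.5,-0.4,100,0],[-100.5,-0.4,100,0],[-100.5,-0.4,100,0],[-100.5,-0.4,100,0]], "grip": 1}}

```text
time_s: 27.9
position: [0.4836, 0.1938, 0.0583]
tool_rot: [[0.582, 0.813, 0.002], [0.813, -0.582, 0.0], [0.001, 0.001, -1.0]]
ft_force: [-0.0, -0.0, -0.2]
grip_width: -0.0001
```

```bash
python3 - <<'E'
from ov import *
from go import F,magp,MY,go
im=env.get_image("scene"); cv2.imwrite(f"pics/scene21.png",im[:,:,::-1])
s=env.observe();print(s['position'],s['ft_force'],s['grip_width'])
p=magp(.067); go([p[0],p[1],.038],MY,"latch top")
cv2.imwrite("pics/m24.png",cv2.resize(im[180:270,330:430,::-1],None,fx=6,fy=6,interpolation=cv2.INTER_CUBIC))
E
```

```text
[0.48357194 0.19379733 0.05844092] [ 0.4682286   0.90249651 -0.76804035] -0.00029119988472190074
latch top move [ 0.5  0.4 20.4] spin -0.0 | yaw 54.42 -> 54.43 t 27.95
```

View pics/m24.png

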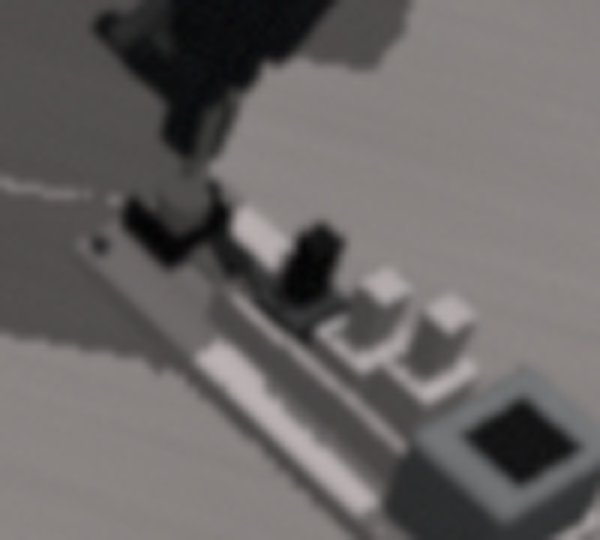

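Request:
{"fn": "move_arm", "kwargs": {"moves": [[0,0,8,0],[0,0,15,0],[0,0,19,0],[0,0,22,0],[0,0,25,0],[0,0,25,0]]}}

```text
time_s: 28.55
position: [0.4828, 0.1936, 0.0321]
tool_rot: [[0.582, 0.813, -0.001], [0.813, -0.582, -0.0], [-0.0, -0.0, -1.0]]
ft_force: [-1.3, -0.7, 3.7]
grip_width: -0.0001
```

Request:
{"fn": "move_arm", "kwargs": {"moves": [[0,0,1,0],[0,0,2,0],[0,0,3,0],[0,0,3,0],[0,0,3,0]]}}

```text
time_s: 29.05
position: [0.4829, 0.1936, 0.0293]
tool_rot: [[0.582, 0.813, -0.0], [0.813, -0.582, -0.0], [-0.0, -0.0, -1.0]]
ft_force: [-3.3, -0.4, 4.2]
grip_width: -0.0
```

```bash
python3 - <<'E'
from ov import *
from go import F,magp,MY,go
im=env.get_image("scene"); cv2.imwrite(f"pics/scene22.png",im[:,:,::-1])
s=env.observe();print(s['position'],s['ft_force'])
cv2.imwrite("pics/m25.png",cv2.resize(im[180:270,330:430,::-1],None,fx=6,fy=6,interpolation=cv2.INTER_CUBIC))
E
```

```text
[0.48289305 0.1936341  0.02936369] [-2.9961433  -0.89446039  5.01640632]
```

View pics/m25.png

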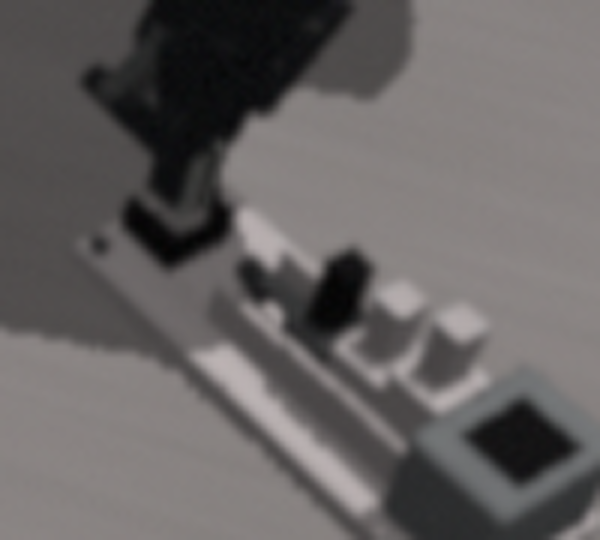

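Request:
{"fn": "move_arm", "kwargs": {"moves": [[0,0,-5,0],[0,0,-20,0],[0,0,-50,0],[0,0,-100,0],[0,0,-150,0],[0,0,-200,0],[-50,0,-200,0],[-100,0,-200,0],[-150,0,-200,0],[-180,0,-200,0],[-180,0,-200,0]]}}

```text
time_s: 30.2
position: [0.3769, 0.0454, 0.2298]
tool_rot: [[0.585, 0.811, 0.001], [0.811, -0.585, -0.001], [0.0, 0.001, -1.0]]
ft_force: [0.5, 0.8, 0.1]
grip_width: -0.0003
```

```bash
python3 - <<'E'
from ov import *
from go import F,magp,MY,go
s=env.observe();print(s['position'],s['ft_force'],s['time_s'])
for n in("scene","top"):
    im=env.get_image(n); cv2.imwrite(f"pics/{n}23.png",im[:,:,::-1])
m=F['mag']; q=lambda y:(*magp(y)[:2],m[2])
T=[(cell(46),q(-.067),.012),(cell(34),q(-.041),.012),(mag(48)[1:],m,0)]
r1,a=overlay("pics/top23.png","top",(155,235,110,190),"pics/x.png",T,k=5)
r2,b=overlay("pics/scene23.png","scene",(200,280,350,430),"pics/x.png",T,k=5)
cv2.imwrite("pics/m26.png",np.vstack([np.hstack([a,b]),np.hstack([r1,r2])])[:800:1][:, :])
im=cv2.imread("pics/m26.png"); cv2.imwrite("pics/m26.png",cv2.resize(im,(600,600)))
E
```

```text
[0.37691929 0.04544359 0.22981561] [0.54663618 0.77345181 0.05359953] 30.2
```

View pics/m26.png

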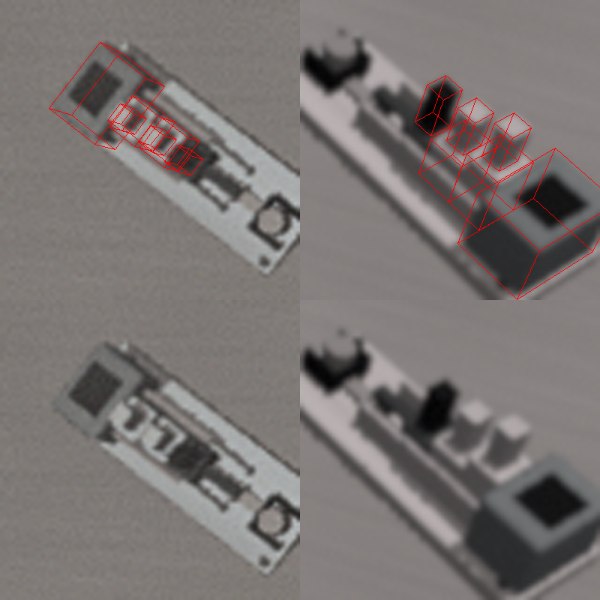

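View pics/scene23.png

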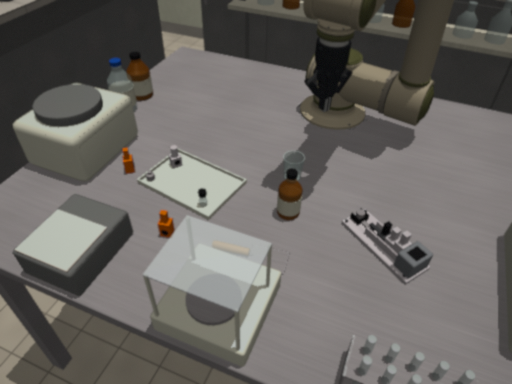

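```bash
python3 - <<'E'
from ov import *
from go import F,magp
for n in("scene","top"):
    im=env.get_image(n); cv2.imwrite(f"pics/{n}24.png",im[:,:,::-1])
    for d in env.tip_of(n,"follower_grip")[:2]: print(n,d['conf'],d['point'],"exp 48:",proj(n,magp(-.016,0,.062)),"64:",proj(n,magp(0,0,.062)))
# dark handle top tracking in scene: compare frames 0 (travel 0), 14 (64), 24
m=F['mag']
def score(f,n,t):
    g=cv2.imread(f"pics/{n}{f}.png",0).astype(float); S=8
    p=place([mag(t)[2]],*m[:3],0); M=mask(n,p,(0,0),(384,512),4); M=cv2.resize(M.astype(np.float32),(512,384),interpolation=cv2.INTER_AREA)
    return (g*M).sum()/M.sum()
for f in(0,14,24):
    for n in("scene",):
        ts=np.arange(-6,76,1.); v=[score(f,n,t) for t in ts]; print(f,n,"best travel",ts[np.argmin(v)],round(min(v),1))
E
```

```text
scene 0.79 [223.8, 385.0] exp 48: [[226.0907298  387.03142198]] 64: [[221.73233125 382.12809152]]
scene 0.48 [213.6, 289.2] exp 48: [[226.0907298  387.03142198]] 64: [[221.73233125 382.12809152]]
top 0.46 [195.9, 155.8] exp 48: [[197.09589603 157.94291334]] 64: [[200.36368285 162.12761017]]
0 scene best travel 0.0 34.5
14 scene best travel 63.0 38.9
24 scene best travel 47.0 36.0
```

```bash
python3 - <<'E'
from rig import env
s=env.observe(); print(s['time_s'],s['position'])
print(env.close_job())
E
```

```text
30.5 [0.37877039 0.04783686 0.22924871]
the job is handed in; nothing more can be done
None
```

I loaded the magazine and handed the job in at 30.5 s. I pulled the follower back until it latched, with measured travel of about 64 mm. I then stood the tall square-grip cell next to the reader head and the short one behind it. Pressing the latch button let the follower close on the row.

**Last checks:**
- Both cells look upright, at their expected seats in both camera views.
- The handle-darkness fit on the final picture gives 47 mm of travel against the expected 48 mm. The same fit read 63 mm where the follower was latched at 64 mm, so it reads about 1 mm low there.
- The knob cell, weight, vial, bottle and beaker look undisturbed in the final picture.
- The arm is clear of everything, and the largest force I read was about 10 N, while gripping the handle.

**Disagreements:**
- The magazine pose from the cameras was about 2 mm off sideways and 0.6° off in yaw. I corrected it from how the gripper settled on the handle.
- The network's final handle points were 2–3 pixels off the prediction. In the top view they lay on the closed side. In the scene view the point fell between the 48 mm and 64 mm positions.

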